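# Load two short cores into the tube magazine

### The arm

A 7-joint arm with a two-finger parallel gripper is mounted at the origin on a cart in front of the work surface, level with it; the furniture and walls round the work are solid. World frame = base frame: x ahead of the robot, y to its left, z up, the work surface at z = 0. Lengths are in mm, angles in rad, forces in N, time in s.
With the tool pointing down it reaches from about 400 to 850 mm from the base axis. Payload 4.4 kg.
Tool frame: the origin (TCP) lies midway between the tips of the shut fingers; the grasp point (between the pads) lies 19 mm behind it; z points along the fingers, y is the direction in which the jaws open and shut (so a half turn about z gives the same grasp; the last joint's range is limited). The gripper opens to 94 mm and grips with 3 to 60 N. Pads are 16 mm wide; open, the fingers measure 119 mm over their backs; the gripper's body (75 mm by 177 mm) begins 78 mm behind the grasp point.
Start: joints at [1.203, 0.628, 0.038, 1.517, -0.027, 0.996, -0.02], TCP at [193.234, -620.628, 205.478] pointing down, gripper open.
Joint ranges: [-3.06, 3.06], [-0.37, 2.12], [-1.25, 1.32], [0.18, 2.47], [-1.1, 4.24], [0.23, 1.98], [-2.94, 2.94]. Speed limits (rad/s): [2.57, 2.57, 3.14, 3.14, 3.14, 3.14, 3.14].

### API

Orientations are given as [roll, pitch, yaw] about the fixed x, y, z axes, in that order (R = Rz(yaw) Ry(pitch) Rx(roll)).
In Python, from workcell import * gives the robot as it stands. The module is installed in compiled form; this text tells all that it offers.
- The arm moves only by the tool send_rows, never from a script. Its argument "rows" is a list of rows, each an object of numbers: "dx", "dy", "dz": the shift along the tool's x, y, z in cm; "rx", "ry", "rz": the turn, a rotation vector about the tool's x, y, z in rad; "grip": the opening in per cent of the stroke, from 0 (shut) to 100 (fully open). A call has 1 to 8 rows; each row is the pose to reach, as a shift and turn from the pose commanded when the call began, along the tool's axes at that moment; what a row does not reach only later rows make up. A row lasts 1/10 s, in which the tool goes at most 50 mm and 8.59 degrees, less where a joint would pass 70% of its speed; a pose out of reach is approached as far as the arm can. A call with a gripper value outside its range is refused whole. The fingers move at their own pace and stop on an object; the grip force is fixed at half the most. Time passes only in rows, so rows that repeat a pose let the fingers close. It gives the time, the measured TCP pose, the force and the opening at its end, in the units of the state.
- read_state(): the state, without advancing time (a new reading comes with each control period).
- capture(name): name is "scene" or "top"; returns the picture (420x560x3 uint8, red, green, blue); there is no depth.
- camera_params(name): a dict with "fovy" (degrees; the focal length in pixels is half the picture's height over the tangent of half this angle, whatever the lens; pixels are square), "cx", "cy" (the principal point, pixels), "world_from_camera" (4x4, takes a point from camera to world coordinates). Camera axes: x right, y down, z forward; pixel columns grow to the right and rows downward; lengths in mm; the calibration is good to about 2 mm. A picture is of the moment at which its call begins. camera_params takes no time and is no camera call.
- hand_in(): hands the job in, once; it reports no verdict.
The state is a dict: "time_s": time; "joint_pos": joint angles; "dq": joint speeds; "joint_efforts": joint torques, N m; "tcp_pos": TCP position; "tcp_rot": TCP orientation; "contact_force": force on the tool from outside, world axes, zero at the start; "torque": the same for the moment, N m; "gripper_width": finger opening in mm.
Only numpy, scipy, OpenCV 4.12 (cv2) and the standard library are available. Lean on these libraries where they do the work, as an engineer would, in place of code of your own. Each camera call takes 0.05 s, during which the arm holds its last target.

### The job

Load both short cardboard cores end to end, one on top of the other, into the upright tube magazine. The core that lies on its side must first be stood upright on the bench, clear of the magazine, and let go, then taken again from above. Lower each core down the tube until it rests, without dropping it, and do not disturb the roll of tape.

Things in the scene. Friction and masses are not known exactly. Their poses are not given: they have to be found in the camera images.
- core_lying_centre (a point): Centre (half-way along, on the axis) of the short cardboard core that lies on its side at the start: a plain cardboard tube 54 mm across, 100 mm long, closed at both ends by a grey plug 4 mm below the rim; lying, its centre is about 26 mm above the bench; standing, 50 mm. It does not roll by itself. Axis of the tube = its z axis; both ends alike. The other two axes have no meaning. Weighs about 0.11 kg.
- core_standing_centre (a point): Centre of the second short cardboard core, which stands on end at the start: the same, 54 mm across, 100 mm long, centre 50 mm above the bench. Axis of the tube = its z axis; both ends alike. The other two axes have no meaning. Weighs about 0.11 kg.
- core_lying: The same lying core as a whole; origin at its centre, z along its axis.
- core_standing: The same standing core as a whole; origin at its centre, z along its axis.
- magazine: Gravity tube magazine, bolted down: an upright metal tube, 60 mm bore, 68 mm outside, on a base plate 100 (x) x 90 (y) x 10 mm. Origin under the centre of the base, z up along the tube. Two opposite vertical slots, 38 mm wide, on its own +y and -y sides, open from 34 mm above the bench right up to the mouth, let a finger on each side go down with the core.
- magazine_floor (a point): Centre of the floor inside the tube, on its axis, 10 mm above the bench; axes as the magazine (slots towards +y and -y). Round the foot a full ring, 76 mm outside, reaches up to 34 mm above the bench.
- magazine_mouth (a point): Centre of the mouth (top) of the tube, on its axis, 137 mm above the bench; axes as the magazine. The last 15 mm flare out to about 74 mm inside, 80 mm outside. The tube holds two short cores end to end; the upper one sticks out by 73 mm.
- tape_roll: Bystander, to be left alone: roll of packing tape lying flat, 101 mm across, 48 mm high; origin at the centre of its underside.
Not all that is in view belongs to the job. What is shaped like the core_standing but turquoise is not meant.

How it is judged:
By the outcome, as a careful person would: the job done as asked, in the order asked, and still so for the second after the job is handed in, with the robot touching nothing.
It also fails if it takes over 72 s, if anything falls off the work surface, if the arm or the gripper's body presses on something with over 40 N, if the wrist force passes 120 N, or if a joint passes its speed limit or range.

## Working session

There is one attempt and no reset: what is moved stays moved. The work goes in short steps, Python scripts to look and compute and a tool call to move; the robot and the scene stay as the last step left them, time stands still between calls to the robot, and variables do not carry over. Pictures are saved under pics/ and viewed, and the job is handed in when it is done.

Besides the shell and the picture viewer there is one more tool, called after ">>>" as name(argument=value, ...) on one line, values as JSON. send_rows: Moves the arm, as the interface text tells. Its arguments: {"type":"object","properties":{"rows":{"type":"array","items":{"type":"object","properties":{"dx":{"type":"number"},"dy":{"type":"number"},"dz":{"type":"number"},"rx":{"type":"number"},"ry":{"type":"number"},"rz":{"type":"number"},"grip":{"type":"number"}}}}},"required":["rows"]}

```bash
mkdir -p pics; python3 - <<'E'
from workcell import *
import cv2,numpy as np
for n in("scene","top"):
    im=capture(n); cv2.imwrite(f"pics/{n}0.png",cv2.cvtColor(im,cv2.COLOR_RGB2BGR))
    p=camera_params(n); print(n,p['fovy'],p['cx'],p['cy']);print(np.round(p['world_from_camera'],4), [k for k in p])
print(read_state())
E
```

```text
scene 51.20959660402238 277.23048471253423 210.58982167073952
[[-5.075000e-01 -4.707000e-01  7.217000e-01 -7.856350e+01]
 [-8.616000e-01  2.675000e-01 -4.315000e-01  3.743762e+02]
 [ 1.000000e-02 -8.408000e-01 -5.413000e-01  5.796832e+02]
 [ 0.000000e+00  0.000000e+00  0.000000e+00  1.000000e+00]] ['fovy', 'cx', 'cy', 'world_from_camera']
top 45.87318166741721 287.06532800869525 209.85430010749738
[[-1.3400000e-02 -9.8230000e-01  1.8670000e-01  3.3733560e+02]
 [-9.9980000e-01  1.6100000e-02  1.3200000e-02 -4.6112000e+00]
 [-1.6000000e-02 -1.8650000e-01 -9.8230000e-01  1.1920846e+03]
 [ 0.0000000e+00  0.0000000e+00  0.0000000e+00  1.0000000e+00]] ['fovy', 'cx', 'cy', 'world_from_camera']
{'time_s': 0.1, 'joint_pos': array([ 1.20320834,  0.62922655,  0.03842343,  1.51825398, -0.02696578,
        0.99629003, -0.01997027]), 'dq': array([-0.00037012, -0.00294936, -0.00162012, -0.00038126, -0.00223403,
       -0.00082465,  0.00026633]), 'joint_efforts': array([ 3.00922853e-03, -5.50790763e+01,  1.14735346e+00, -1.87119305e+01,
       -5.22081926e-02,  1.91378879e-02,  8.59330817e-05]), 'tcp_pos': array([ 193.05434783, -620.05191513,  204.6677259 ]), 'tcp_rot': array([-3.13993241e+00,  3.09278783e-05,  3.01853937e-01]), 'contact_force': array([0.57625433, 0.5204521 , 0.44915315]), 'torque': array([ 0.03845699, -0.00951335,  0.06904446]), 'gripper_width': 94.15135414613987}
```

View pics/scene0.png

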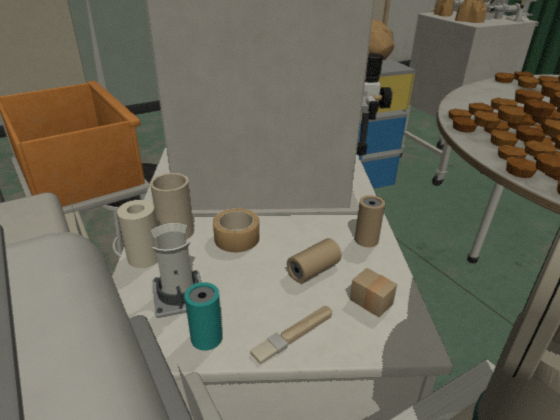

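View pics/top0.png

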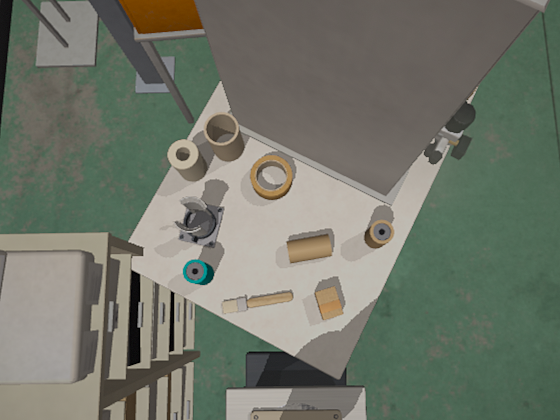

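```bash
python3 - <<'E'
import cv2
t=cv2.imread("pics/top0.png"); s=cv2.imread("pics/scene0.png")
cv2.imwrite("pics/t_l.png",cv2.resize(t[180:300,150:290],None,fx=5,fy=5,interpolation=cv2.INTER_CUBIC))
cv2.imwrite("pics/t_r.png",cv2.resize(t[200:300,270:410],None,fx=5.5,fy=5.5,interpolation=cv2.INTER_CUBIC))
cv2.imwrite("pics/s_l.png",cv2.resize(s[210:350,110:260],None,fx=4,fy=4,interpolation=cv2.INTER_CUBIC))
cv2.imwrite("pics/s_r.png",cv2.resize(s[180:310,260:410],None,fx=4.5,fy=4.5,interpolation=cv2.INTER_CUBIC))
E
```

```text
(no output)
```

View pics/t_l.png

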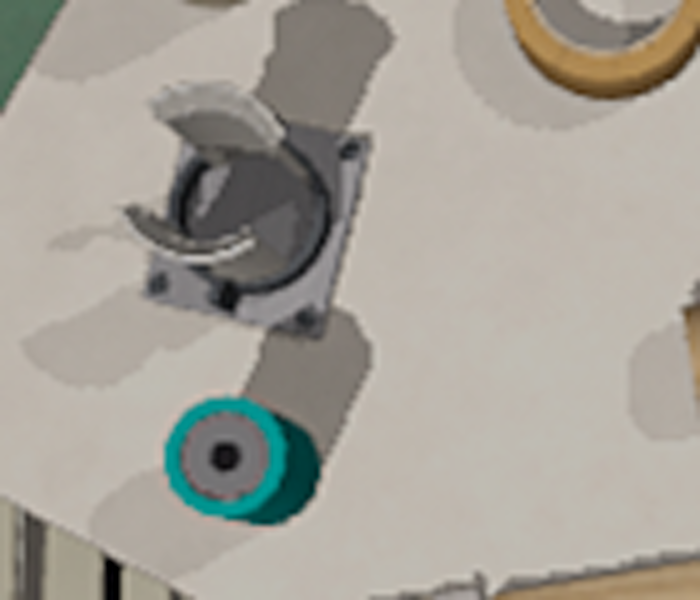

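View pics/t_r.png

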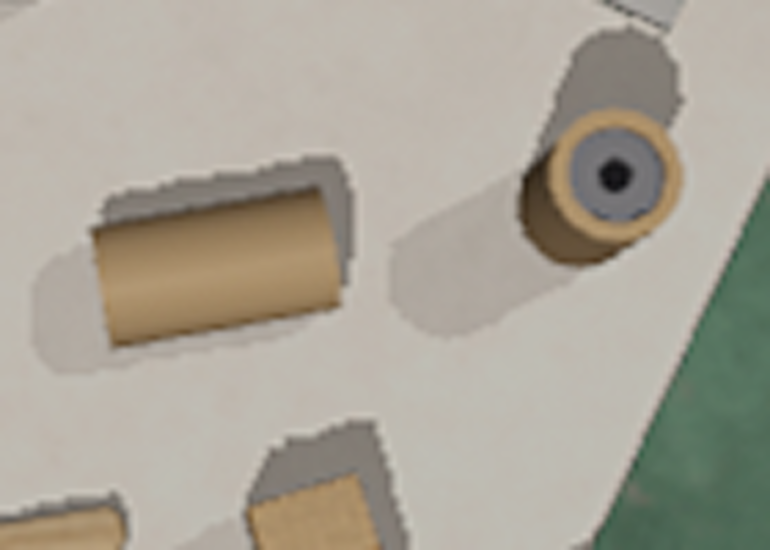

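View pics/s_l.png

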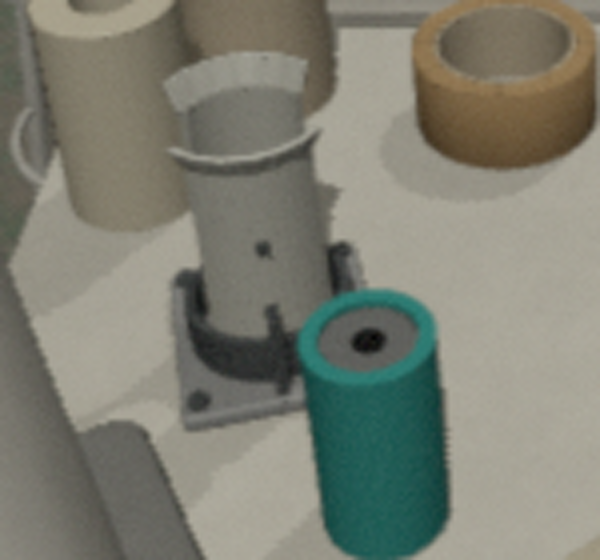

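View pics/s_r.png

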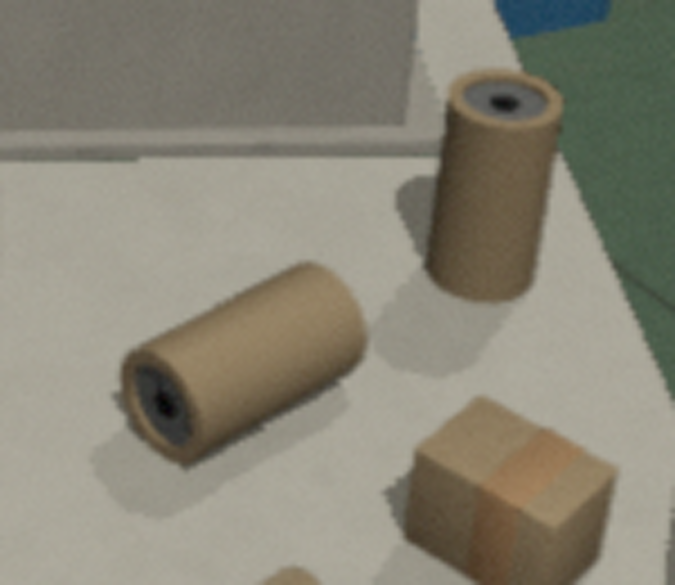

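```bash
cat > h.py <<'E'
import numpy as np,cv2
from workcell import *
P={}
for n in("scene","top"):
    p=camera_params(n); f=210/np.tan(np.radians(p['fovy']/2)); P[n]=(f,p['cx'],p['cy'],np.array(p['world_from_camera']))
def proj(n,X):
    f,cx,cy,T=P[n]; X=np.atleast_2d(X); c=(X-T[:3,3])@T[:3,:3]
    return np.c_[f*c[:,0]/c[:,2]+cx,f*c[:,1]/c[:,2]+cy]
def ray(n,uv,z):
    f,cx,cy,T=P[n]; d=T[:3,:3]@np.array([(uv[0]-cx)/f,(uv[1]-cy)/f,1]); o=T[:3,3]
    return o+d*(z-o[2])/d[2]
def circ(c,a,r,n=60):
    a=np.array(a,float)/np.linalg.norm(a); u=np.cross(a,[0.3,0.9,0.2] if abs(a[2])>.5 else [0,0,1]);u/=np.linalg.norm(u);v=np.cross(a,u)
    t=np.linspace(0,2*np.pi,n); return np.array(c)+r*(np.outer(np.cos(t),u)+np.outer(np.sin(t),v))
E
python3 - <<'E'
from h import *
pr=lambda s,x:print(s,np.round(x,1))
T=lambda x,y:(x/5+150-.4,y/5+180-.4)
R=lambda x,y:(x/5.5+270-.4,y/5.5+200-.4)
SL=lambda x,y:(x/4+110-.4,y/4+210-.4)
SR=lambda x,y:(x/4.5+260-.4,y/4.5+180-.4)
pr('stand top T',ray('top',R(616,176),100)); pr('S',ray('scene',SR(504,102),100))
pr('teal T',ray('top',T(226,457),100)); pr('S',ray('scene',SL(368,340),100))
for c in [(93,228),(322,188),(340,305),(113,346)]: pr('ly',ray('top',R(*c),27))
pr('plate',[ray('top',T(*c),10) for c in[(371,132),(320,337),(143,295)]])
pr('plateS',[ray('scene',SL(*c),10) for c in[(187,417)]])
for c in [(220,140),(130,235),(345,375),(205,80)]: pr('tbl',ray('top',c,0))
pr('wall',[ray('top',(230,125),0),ray('top',(390,200),0)])
pr('tape',ray('top',(271,176),48))
pr('tubes top', [ray('top',(183,154),z) for z in (100,150)]); pr('S',[ray('scene',(137,210),z) for z in(100,150)])
pr('tubes2 top', [ray('top',(221,130),z) for z in (100,150)]); pr('S',[ray('scene',(171,183),z) for z in(100,150)])
E
```

```text
stand top T [ 492.5 -198.6  100. ]
S [ 491.2 -196.1  100. ]
teal T [411.6 214.5 100. ]
S [411.3 216.7 100. ]
ly [483.9  13.4  27. ]
ly [499.6 -85.3  27. ]
ly [449.2 -91.5  27. ]
ly [433.2   5.5  27. ]
plate [[574.1 165.1  10. ]
 [474.3 188.6  10. ]
 [495.9 274.3  10. ]]
plateS [[497.8 274.   10. ]]
tbl [745.8 177.9   0. ]
tbl [507.9 394.7   0. ]
tbl [ 175.9 -116.4    0. ]
tbl [908.5 218.7   0. ]
wall [[ 785.   153.     0. ]
 [ 584.4 -240.7    0. ]]
tape [637.4  47.9  48. ]
tubes top [[679.5 247.4 100. ]
 [663.8 235.9 150. ]]
S [[702.5 236.5 100. ]
 [621.1 250.9 150. ]]
tubes2 top [[735.7 160.6 100. ]
 [717.5 153.  150. ]]
S [[776.1 140.3 100. ]
 [687.  164.7 150. ]]
```

```bash
cat > ov.py <<'E'
from h import *
def draw(n,f,out,crop,k,cores=(),mag=None):
    im=cv2.imread(f) if isinstance(f,str) else cv2.cvtColor(f,cv2.COLOR_RGB2BGR)
    x0,x1,y0,y1=crop; im=cv2.resize(im[y0:y1,x0:x1],None,fx=k,fy=k,interpolation=cv2.INTER_CUBIC)
    def pl(X,c):
        q=(proj(n,X)-[x0,y0]+.5)*k-.5; cv2.polylines(im,[np.round(q*8).astype(np.int32)],False,c,1,cv2.LINE_AA,3)
    for c,a in cores:
        c=np.array(c,float);a=np.array(a,float)/np.linalg.norm(a)
        e=circ(c+50*a,a,27),circ(c-50*a,a,27)
        for q in e: pl(q,(0,0,255))
        for i in range(0,60,10): pl(np.array([e[0][i],e[1][i]]),(0,200,0))
    if mag:
        x,y,w=mag; Rm=np.array([[np.cos(w),-np.sin(w),0],[np.sin(w),np.cos(w),0],[0,0,1]]); o=np.array([x,y,0])
        L=lambda p:np.array(p,float)@Rm.T+o
        pl(L([(50,45,10),(-50,45,10),(-50,-45,10),(50,-45,10),(50,45,10)]),(0,0,255))
        for z,r in((34,38),(122,34),(137,40),(137,37)):
            q=circ((0,0,z),(0,0,1),r); pl(L(q),(255,0,0) if z!=34 else (0,160,0))
        for s in(1,-1):
            for xx in(19,-19): pl(L([(xx,s*np.sqrt(34**2-19**2),34),(xx,s*np.sqrt(34**2-19**2),122)]),(0,255,255))
            pl(L([(0,0,137),(0,s*60,137)]),(255,0,255))
    cv2.imwrite(out,im)
E
cat > m.py <<'E'
ST=((492,-197.5,50),(0,0,1)); LY=((466.5,-39.5,27),(.16,-.987,0)); MAG=(535,219.7,-.237)
E
python3 - <<'E'
from ov import *; from m import *
draw('top','pics/top0.png','pics/o1.png',(270,410,200,300),5.5,[ST,LY])
draw('scene','pics/scene0.png','pics/o2.png',(260,410,180,310),4.5,[ST,LY])
draw('top','pics/top0.png','pics/o3.png',(150,290,180,300),5,[],MAG)
draw('scene','pics/scene0.png','pics/o4.png',(110,260,210,350),4,[],MAG)
a=[cv2.imread(f'pics/o{i}.png') for i in(1,2,3,4)]
a=[cv2.resize(x,(560,420) ) for x in a]
E
```

```text
(no output)
```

View pics/o1.png

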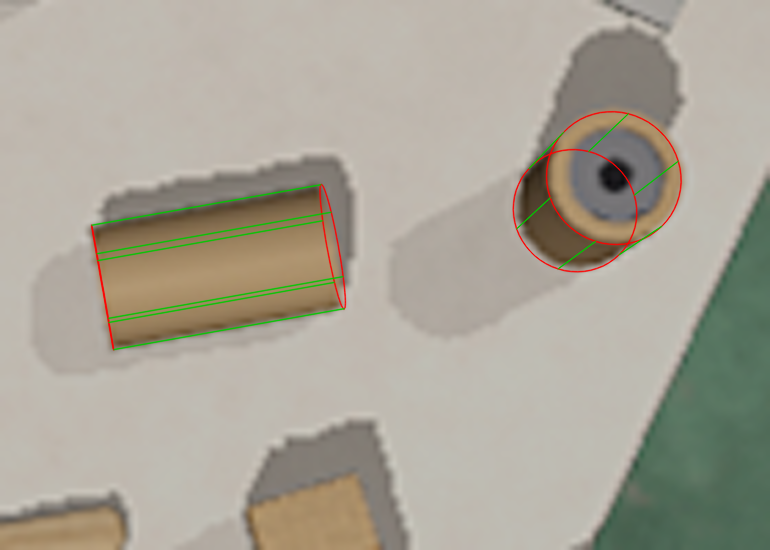

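View pics/o2.png

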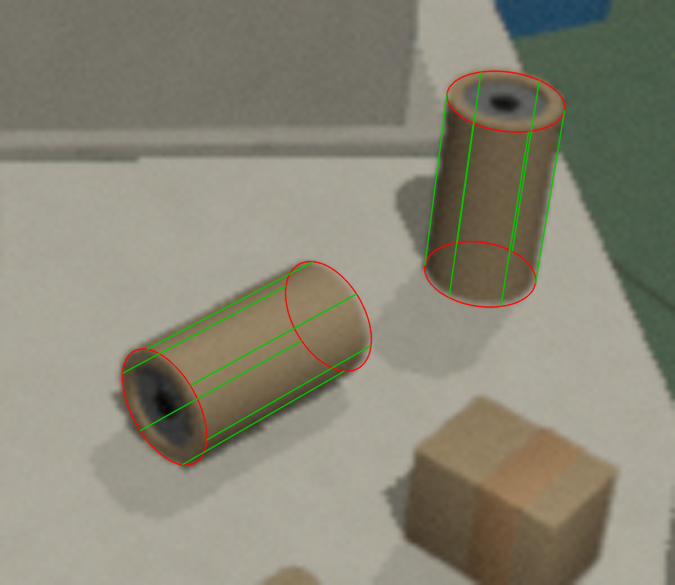

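View pics/o3.png

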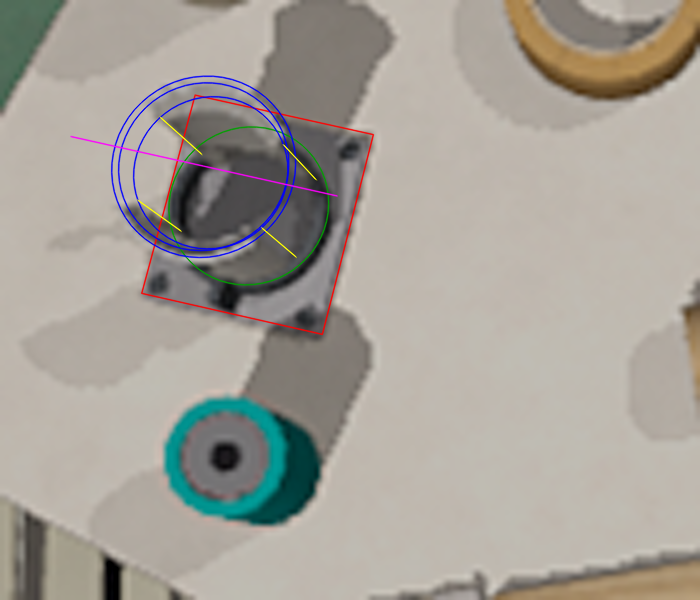

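View pics/o4.png

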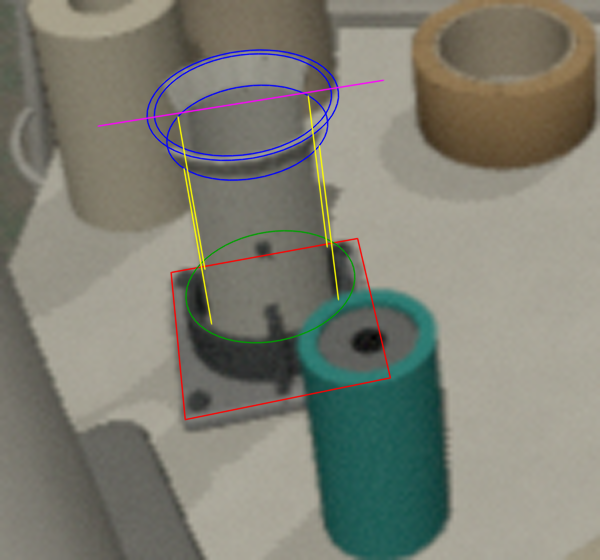

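```bash
python3 - <<'E'
from ov import *
draw('top','pics/top0.png','pics/z1.png',(170,230,190,250),10)
draw('scene','pics/scene0.png','pics/z2.png',(145,205,215,275),10)
draw('top','pics/top0.png','pics/z3.png',(170,230,190,250),10,[],(532.5,220.5,-.237))
draw('scene','pics/scene0.png','pics/z4.png',(145,205,215,275),10,[],(532.5,220.5,-.237))
E
```

```text
(no output)
```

View pics/z3.png

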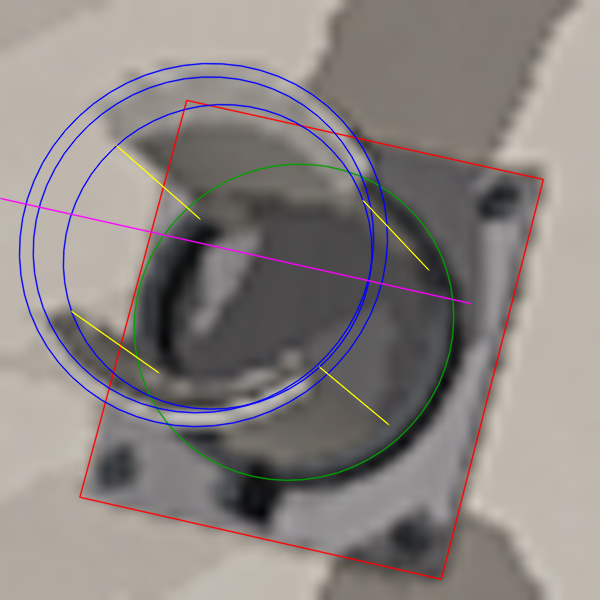

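View pics/z4.png

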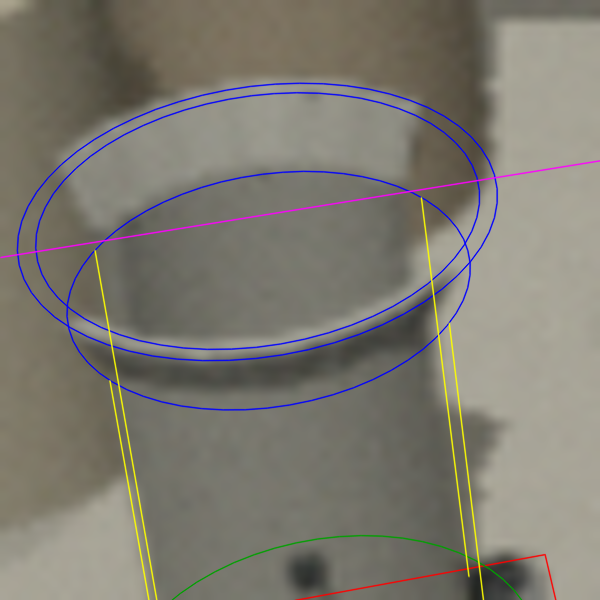

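View pics/z2.png

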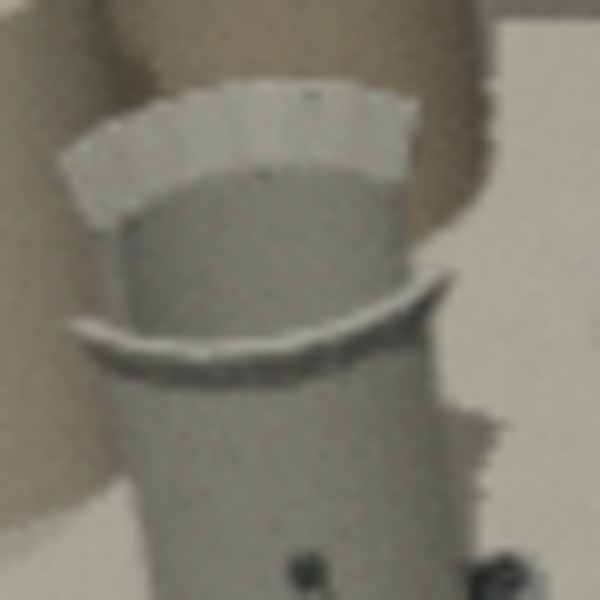

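```bash
python3 - <<'E'
from h import *
S=lambda x,y:ray('scene',(x/10+145-.45,y/10+215-.45),137)[:2]
T=lambda x,y:ray('top',(x/5+150-.4,y/5+180-.4),137)[:2]
for F,cs in((S,[(70,322),(453,270),(420,100),(58,157)]),(T,[(123,208),(257,240),(285,140),(152,98)])):
    q=np.array([F(*c) for c in cs]); print(np.round(q,1),q.mean(0)); d=q[3]-q[0]+q[2]-q[1];e=q[0]-q[1]+q[3]-q[2]
    print(np.linalg.norm(d)/2,np.linalg.norm(e)/2,np.arctan2(d[1],d[0]),np.arctan2(e[1],e[0])-np.pi/2)
E
```

```text
[[519.2 257.3]
 [501.5 197.5]
 [551.7 184.4]
 [566.2 245. ]] [534.66394394 221.06078662]
50.267877309002415 62.31103165241199 -0.25485878853156596 -0.2614211193700202
[[516.9 254.1]
 [502.  195.7]
 [545.8 184.3]
 [565.4 242.8]] [532.5341864  219.20640404]
47.46648158977266 60.94059674489424 -0.24073921095563725 -0.2874097622158034
```

```bash
cat >> m.py <<'E'
MAG=(533.8,220,-.245)
E
cat > plan.py <<'E'
# plan.py x y z yaw tilt(deg, about tool y) ; TCP target. prints row & commits (rounded) to cmd.npz.  'sync' = set cmd to measured
import sys,os
from h import *
from scipy.spatial.transform import Rotation as Ro
def load():
    if os.path.exists('cmd.npz'): d=np.load('cmd.npz'); return d['p'],Ro.from_matrix(d['R'])
    return np.array([193.234,-620.628,205.478]),Ro.from_euler('xyz',[np.pi,0,.302])
def Rt(yaw,tilt): return Ro.from_euler('xyz',[np.pi,0,yaw])*Ro.from_euler('y',np.radians(tilt))
def st():
    s=read_state(); print('t',round(s['time_s'],2),'tcp',np.round(s['tcp_pos'],1),np.round(s['tcp_rot'],3),'F',np.round(s['contact_force'],1),'w',round(s['gripper_width'],1)); print('q',np.round(s['joint_pos'],3)); return s
def go(tg,yaw,tilt,commit=True,old=None):
    p,R=load() if old is None else old
    Rg=Rt(yaw,tilt); d=np.round(R.inv().apply(np.array(tg,float)-p)/10,2); r=np.round((R.inv()*Rg).as_rotvec(),3)
    print('dx %.2f dy %.2f dz %.2f rx %.3f ry %.3f rz %.3f'%(*d,*r),' dist',round(10*np.linalg.norm(d)),'ang',round(np.degrees(np.linalg.norm(r)),1))
    p2=p+R.apply(d*10);R2=R*Ro.from_rotvec(r)
    if commit: np.savez('cmd.npz',p=p2,R=R2.as_matrix())
    return p2,R2
E
python3 - <<'E'
from plan import *
st()
go((450,0,250),1.73,0)
E
```

```text
t 0.1 tcp [ 193.1 -620.1  204.7] [-3.14   0.     0.302] F [0.6 0.5 0.4] w 94.2
q [ 1.203  0.629  0.038  1.518 -0.027  0.996 -0.02 ]
dx 42.97 dy -51.62 dz -4.45 rx 0.000 ry 0.000 rz -1.428  dist 673 ang 81.8
```

```bash
rm cmd.npz; python3 - <<'E'
from plan import *
go((340,-320,240),1.0,0)
go((450,0,250),1.73,0)
E
```

```text
dx 22.95 dy -24.34 dz -3.45 rx -0.000 ry 0.000 rz -0.698  dist 336 ang 40.0
dx 32.87 dy -8.03 dz -1.00 rx -0.000 ry 0.000 rz -0.730  dist 339 ang 41.8
```

>>> send_rows(rows=[{"dx": 11.5, "dy": -12, "dz": -2, "rz": -0.14}, {"dx": 23.02, "dy": -24.33, "dz": -3.45, "rz": -0.28, "grip": 100}, {"dx": 23.02, "dy": -24.33, "dz": -3.45, "rz": -0.42}, {"dx": 23.02, "dy": -24.33, "dz": -3.45, "rz": -0.56}, {"dx": 23.02, "dy": -24.33, "dz": -3.45, "rz": -0.698}, {"dx": 23.02, "dy": -24.33, "dz": -3.45, "rz": -0.698}, {"dx": 23.02, "dy": -24.33, "dz": -3.45, "rz": -0.698}, {"dx": 23.02, "dy": -24.33, "dz": -3.45, "rz": -0.698}])

```text
invalid input
```

>>> send_rows(rows=[{"dx": 11.5, "dy": -12.17, "dz": -2, "rx": 0, "ry": 0, "rz": -0.14, "grip": 100}, {"dx": 22.95, "dy": -24.34, "dz": -3.45, "rx": 0, "ry": 0, "rz": -0.28, "grip": 100}, {"dx": 22.95, "dy": -24.34, "dz": -3.45, "rx": 0, "ry": 0, "rz": -0.42, "grip": 100}, {"dx": 22.95, "dy": -24.34, "dz": -3.45, "rx": 0, "ry": 0, "rz": -0.56, "grip": 100}, {"dx": 22.95, "dy": -24.34, "dz": -3.45, "rx": 0, "ry": 0, "rz": -0.698, "grip": 100}, {"dx": 22.95, "dy": -24.34, "dz": -3.45, "rx": 0, "ry": 0, "rz": -0.698, "grip": 100}, {"dx": 22.95, "dy": -24.34, "dz": -3.45, "rx": 0, "ry": 0, "rz": -0.698, "grip": 100}, {"dx": 22.95, "dy": -24.34, "dz": -3.45, "rx": 0, "ry": 0, "rz": -0.698, "grip": 100}])

```text
time_s: 0.9
tcp_pos: [342.7, -315.0, 240.5]
tcp_rot: [3.141, -0.002, 1.009]
contact_force: [0.8, -0.1, 0.4]
gripper_width: 93.8
```

>>> send_rows(rows=[{"dx": 32.87, "dy": -8.03, "dz": -1.0, "rx": 0, "ry": 0, "rz": -0.73, "grip": 100}, {"dx": 32.87, "dy": -8.03, "dz": -1.0, "rx": 0, "ry": 0, "rz": -0.73, "grip": 100}, {"dx": 32.87, "dy": -8.03, "dz": -1.0, "rx": 0, "ry": 0, "rz": -0.73, "grip": 100}, {"dx": 32.87, "dy": -8.03, "dz": -1.0, "rx": 0, "ry": 0, "rz": -0.73, "grip": 100}, {"dx": 32.87, "dy": -8.03, "dz": -1.0, "rx": 0, "ry": 0, "rz": -0.73, "grip": 100}, {"dx": 32.87, "dy": -8.03, "dz": -1.0, "rx": 0, "ry": 0, "rz": -0.73, "grip": 100}, {"dx": 32.87, "dy": -8.03, "dz": -1.0, "rx": 0, "ry": 0, "rz": -0.73, "grip": 100}, {"dx": 32.87, "dy": -8.03, "dz": -1.0, "rx": 0, "ry": 0, "rz": -0.73, "grip": 100}])

```text
time_s: 1.7
tcp_pos: [451.9, 5.1, 250.3]
tcp_rot: [3.139, -0.003, 1.738]
contact_force: [-0.2, 0.0, 0.1]
gripper_width: 94.2
```

```bash
python3 - <<'E'
from plan import *
st()
p=np.array([464.6,-27.7,27]); a=np.array([-.16,.987,0])
zt=Rt(1.732,-45).as_matrix()[:,2]; print(zt)
o=go(p+zt*(19-110),1.732,-45); print(o[0])
o=go(p+zt*(19),1.732,-45);print(o[0])
E
```

```text
t 1.7 tcp [451.9   5.1 250.3] [ 3.139e+00 -3.000e-03  1.738e+00] F [-0.2  0.   0.1] w 94.2
q [ 0.311  0.317 -0.498  1.975  0.189  0.892 -0.118]
[ 0.11349516 -0.697939   -0.70710678]
dx 3.47 dy 0.99 dz 15.86 rx -0.001 ry -0.785 rz -0.002  dist 163 ang 45.0
[454.25410059  35.82526111  91.378     ]
dx -0.00 dy -0.00 dz 11.00 rx 0.000 ry -0.000 rz 0.000  dist 110 ang 0.0
[466.75882009 -40.91338778  13.56532907]
```

>>> send_rows(rows=[{"dx": 0.5, "dy": 0.15, "dz": 2, "rx": 0, "ry": -0.13, "rz": 0, "grip": 100}, {"dx": 1, "dy": 0.3, "dz": 5, "rx": 0, "ry": -0.26, "rz": 0, "grip": 100}, {"dx": 2, "dy": 0.6, "dz": 9, "rx": 0, "ry": -0.4, "rz": 0, "grip": 100}, {"dx": 3, "dy": 0.9, "dz": 13, "rx": 0, "ry": -0.54, "rz": 0, "grip": 100}, {"dx": 3.47, "dy": 0.99, "dz": 15.86, "rx": -0.001, "ry": -0.68, "rz": -0.002, "grip": 100}, {"dx": 3.47, "dy": 0.99, "dz": 15.86, "rx": -0.001, "ry": -0.785, "rz": -0.002, "grip": 100}, {"dx": 3.47, "dy": 0.99, "dz": 15.86, "rx": -0.001, "ry": -0.785, "rz": -0.002, "grip": 100}, {"dx": 3.47, "dy": 0.99, "dz": 15.86, "rx": -0.001, "ry": -0.785, "rz": -0.002, "grip": 100}])

```text
time_s: 2.5
tcp_pos: [453.9, 36.6, 89.4]
tcp_rot: [-3.136, 0.787, 1.739]
contact_force: [-1.0, -0.5, -0.9]
gripper_width: 93.9
```

```bash
python3 - <<'E'
from plan import *
s=st()
p,R=load()
# target: pregrasp (110 back)
print('cmd pre',p-R.as_matrix()[:,2]*110, R.as_euler('xyz'))
im=capture('top'); cv2.imwrite('pics/top1.png',cv2.cvtColor(im,cv2.COLOR_RGB2BGR))
im=capture('scene'); cv2.imwrite('pics/scene1.png',cv2.cvtColor(im,cv2.COLOR_RGB2BGR))
st()
E
```

```text
t 2.5 tcp [453.9  36.6  89.4] [-3.136  0.787  1.739] F [-1.  -0.5 -0.9] w 93.9
q [-0.601  0.81  -0.125  2.057  0.913  1.018 -1.334]
cmd pre [454.25410059  35.82526111  91.378     ] [3.14137367 0.78500047 1.7320188 ]
t 2.6 tcp [454.6  34.2  91.5] [-3.141  0.786  1.731] F [ 0.  -0.8  0.2] w 93.8
q [-0.596  0.804 -0.124  2.058  0.913  1.018 -1.334]
```

View pics/top1.png

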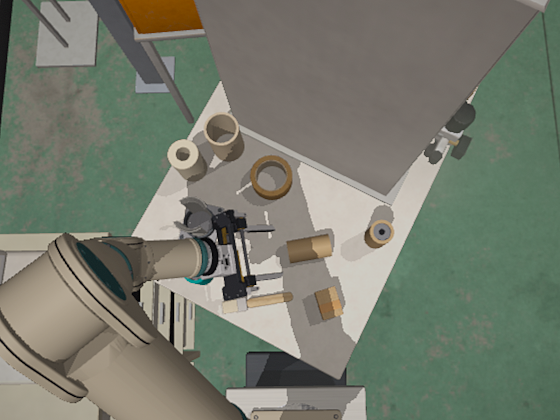

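View pics/scene1.png

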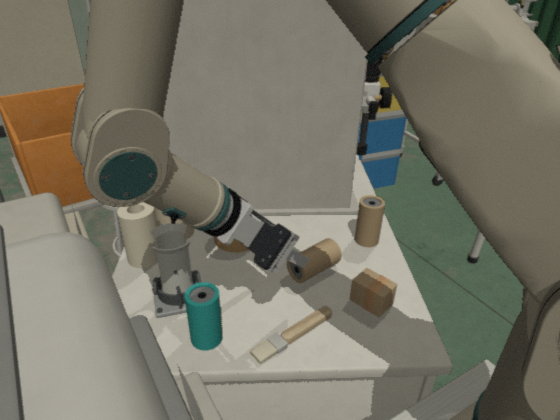

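```bash
python3 - <<'E'
from h import *
def tri(a,b):
    A=[];B=[]
    for n,uv in(('top',a),('scene',b)):
        f,cx,cy,T=P[n]; d=T[:3,:3]@np.array([(uv[0]-cx)/f,(uv[1]-cy)/f,1]);d/=np.linalg.norm(d); M=np.eye(3)-np.outer(d,d); A.append(M);B.append(M@T[:3,3])
    x=np.linalg.lstsq(np.vstack(A),np.hstack(B),rcond=None)[0]; return np.round(x), [np.round(proj(n,x)[0]-u,1) for n,u in(('top',a),('scene',b))]
print('wrist ring',tri((208,258),(237,212)))
print('elbow-ish teal cap', tri((105,270),(128,175)))
for h in(-800,-700,-300,0): print(h,np.round(ray('top',(197,370),h)))
for h in (0,200,400): print(h,np.round(ray('top',(113,235),h)),np.round(ray('top',(5,250),h)))
E
```

```text
wrist ring (array([422., 155., 229.]), [array([4.2, 2.6]), array([-6.5, -1.2])])
elbow-ish teal cap (array([394., 306., 345.]), [array([7.7, 2.7]), array([-12. ,  -2.9])])
-800 [  92.  378. -800.]
-700 [ 105.  359. -700.]
-300 [ 154.  282. -300.]
0 [191. 225.   0.]
0 [509. 436.   0.] [476. 698.   0.]
200 [480. 362. 200.] [453. 580. 200.]
400 [451. 288. 400.] [429. 462. 400.]
```

>>> send_rows(rows=[{"dx": 0, "dy": 0, "dz": 3, "rx": 0, "ry": 0, "rz": 0, "grip": 100}, {"dx": 0, "dy": 0, "dz": 6, "rx": 0, "ry": 0, "rz": 0, "grip": 100}, {"dx": 0, "dy": 0, "dz": 8.5, "rx": 0, "ry": 0, "rz": 0, "grip": 100}, {"dx": 0, "dy": 0, "dz": 10, "rx": 0, "ry": 0, "rz": 0, "grip": 100}, {"dx": 0, "dy": 0, "dz": 11, "rx": 0, "ry": 0, "rz": 0, "grip": 100}, {"dx": 0, "dy": 0, "dz": 11, "rx": 0, "ry": 0, "rz": 0, "grip": 100}])

```text
time_s: 3.2
tcp_pos: [466.9, -43.5, 14.2]
tcp_rot: [3.141, 0.786, 1.727]
contact_force: [0.2, 0.3, 0.3]
gripper_width: 93.9
```

```bash
python3 - <<'E'
from plan import *
im=capture('scene'); cv2.imwrite('pics/scene2.png',cv2.resize(cv2.cvtColor(im,cv2.COLOR_RGB2BGR)[180:320,100:380],None,fx=2.8,fy=2.8,interpolation=cv2.INTER_CUBIC))
im=capture('top'); cv2.imwrite('pics/top2.png',cv2.resize(cv2.cvtColor(im,cv2.COLOR_RGB2BGR)[180:320,150:410],None,fx=3,fy=3,interpolation=cv2.INTER_CUBIC))
st()
E
```

```text
t 3.3 tcp [467.3 -41.2  14.2] [3.14  0.784 1.729] F [0.8 0.4 0.9] w 94.0
q [-0.522  0.949 -0.023  2.132  1.15   0.825 -1.505]
```

View pics/scene2.png

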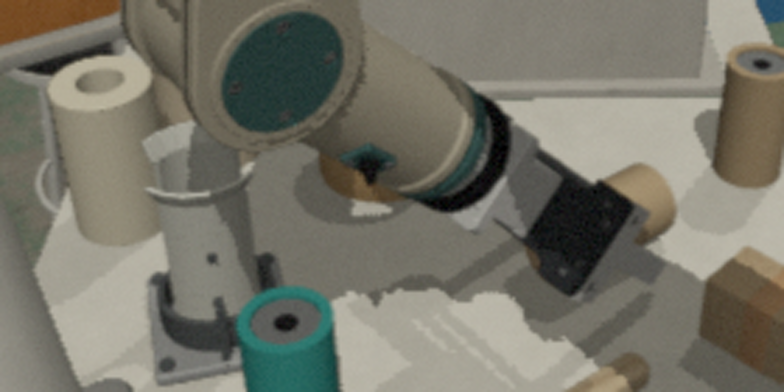

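View pics/top2.png

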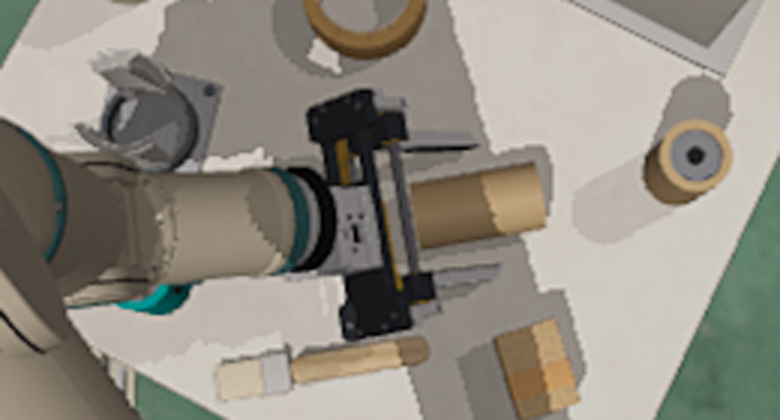

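>>> send_rows(rows=[{"dx": 0, "dy": 0, "dz": 0, "rx": 0, "ry": 0, "rz": 0, "grip": 40}, {"dx": 0, "dy": 0, "dz": 0, "rx": 0, "ry": 0, "rz": 0, "grip": 40}, {"dx": 0, "dy": 0, "dz": 0, "rx": 0, "ry": 0, "rz": 0, "grip": 40}, {"dx": 0, "dy": 0, "dz": 0, "rx": 0, "ry": 0, "rz": 0, "grip": 40}, {"dx": 0, "dy": 0, "dz": 0, "rx": 0, "ry": 0, "rz": 0, "grip": 40}, {"dx": 0, "dy": 0, "dz": 0, "rx": 0, "ry": 0, "rz": 0, "grip": 40}])

```text
time_s: 3.9
tcp_pos: [466.9, -40.8, 13.6]
tcp_rot: [3.141, 0.785, 1.732]
contact_force: [-0.3, 0.5, 0.4]
gripper_width: 53.6
```

```bash
cat > fk.py <<'E'
import numpy as np
from scipy.spatial.transform import Rotation as Ro
D=[([1.203,.629,.038,1.518,-.027,.996,-.02],[193.1,-620.1,204.7],[-3.14,0,.302]),
([.311,.317,-.498,1.975,.189,.892,-.118],[451.9,5.1,250.3],[3.139,-.003,1.738]),
([-.601,.81,-.125,2.057,.913,1.018,-1.334],[453.9,36.6,89.4],[-3.136,.787,1.739]),
([-.596,.804,-.124,2.058,.913,1.018,-1.334],[454.6,34.2,91.5],[-3.141,.786,1.731]),
([-.522,.949,-.023,2.132,1.15,.825,-1.505],[467.3,-41.2,14.2],[3.14,.784,1.729])]
def rots(q,s):
    R=Ro.identity();out=[]
    for i,(ax,v) in enumerate(zip('zyzyzyz',q)):
        R=R*Ro.from_euler(ax,s[i]*v); out.append(R)
    return out
E
python3 - <<'E'
from fk import *
import itertools
best=[]
for s in itertools.product([1,-1],repeat=7):
    Rs=[rots(q,s)[-1] for q,_,_ in D]; Rm=[Ro.from_euler('xyz',e) for _,_,e in D]
    # Rm = Rb * Rs * Rt ; base yaw + tool yaw : R fixed
    for b in (0,np.pi,np.pi/2,-np.pi/2):
        B=Ro.from_euler('z',b)
        X=[(B*r).inv()*m for r,m in zip(Rs,Rm)]
        e=max(np.degrees((X[0].inv()*x).magnitude()) for x in X)
        best.append((e,s,b,X[0].as_euler('xyz')))
best.sort(key=lambda t:t[0])
for b in best[:4]: print(b)
e,s,b,X=best[0]
B=Ro.from_euler('z',b)
A=[];y=[]
for q,p,_ in D:
    r=[B]+[B*k for k in rots(q,s)]
    # offsets along z and x in links: base z; link2(after j2) z,x ; after j4 z,x ; after j6 z,x
    c=[np.array([0,0,1.])]
    for i in (2,4,6):
        M=r[i].as_matrix(); c+=[M[:,2],M[:,0]]
    A.append(np.array(c).T); y.append(p)
x,res,rk,sv=np.linalg.lstsq(np.vstack(A),np.hstack(y),rcond=None)
print(np.round(x,1),rk,np.round(np.vstack(A)@x-np.hstack(y),1))
E
```

```text
(np.float64(0.0721163543033515), (-1, 1, -1, 1, -1, 1, -1), 0, array([ 6.85203890e-04, -2.75468683e-04,  1.57115861e+00]))
(np.float64(0.07211635430335908), (-1, -1, -1, -1, -1, -1, -1), 3.141592653589793, array([ 6.85203890e-04, -2.75468683e-04, -1.57043405e+00]))
(np.float64(44.05923137126058), (-1, 1, -1, -1, -1, -1, -1), 0, array([-1.25487682,  0.06291585,  1.5256917 ]))
(np.float64(44.05923137126058), (-1, -1, -1, 1, -1, 1, -1), 3.141592653589793, array([-1.25487682,  0.06291585, -1.61590095]))
[368.7 538.5  32.2 390.8 -14.4 389.4  33.8] 7 [26.2 14.4 -9.5  7.2 12.  -2.8 -1.2  3.1  5.4 -0.7  3.3  5.9  3.1 -0.9
  1. ]
```

```bash
cat >> fk.py <<'E'
from scipy.optimize import least_squares
S=(-1,1,-1,1,-1,1,-1)
LO=np.array([-3.06,-.37,-1.25,.18,-1.1,.23,-2.94]);HI=np.array([3.06,2.12,1.32,2.47,4.24,1.98,2.94])
XT=Ro.from_euler('z',np.pi/2)
PX=[368.7,538.5,32.2,390.8,-14.4,389.4,33.8]
def fk(q,full=False):
    r=rots(q,S); pts=[np.array([0,0,PX[0]])]
    for j,i in enumerate((1,3,5)):
        M=r[i].as_matrix(); pts.append(pts[-1]+M[:,2]*PX[1+2*j]+M[:,0]*PX[2+2*j])
    return pts[-1],r[-1]*XT,pts
def ik(p,R,q0,w=.02):
    f=lambda q:np.r_[(fk(q)[0]-p)/100,3*(R.inv()*fk(q)[1]).as_rotvec(),w*(q-q0)]
    s=least_squares(f,np.clip(q0,LO+.02,HI-.02),bounds=(LO,HI)); return s.x,np.linalg.norm(fk(s.x)[0]-p),np.degrees((R.inv()*fk(s.x)[1]).magnitude())
E
python3 - <<'E'
from fk import *
from plan import Rt
q=np.array(D[-1][0])
for G in((450,20,62),(430,40,62)):
  for psi in (1.732,1.4,1.1,.8,.5):
    q0=q
    for t in (-45,-15,15,45):
        psi_t=1.732+(psi-1.732)*(t+45)/90
        R=Rt(psi_t,t); p=np.array(G)+[0,0,120 if t<45 else 0]+19*R.as_matrix()[:,2]
        q0,e,a=ik(p,R,q0)
    print(G,psi,np.round(q0,2),round(e,1),round(a,1),'wrist',np.round(fk(q0)[2][2]),'elbow',np.round(fk(q0)[2][1]), 'lim',np.round(np.minimum(q0-LO,HI-q0).min(),2))
E
```

```text
(450, 20, 62) 1.732 [ 0.99  1.16 -0.97  1.9   0.23  0.78  0.23] 0.0 0.0 wrist [ 525. -239.  318.] elbow [ 276. -423.  557.] lim 0.28
(450, 20, 62) 1.4 [ 1.12  1.13 -1.    2.11  0.25  0.45  0.01] 0.0 0.0 wrist [ 439. -244.  324.] elbow [ 217. -450.  571.] lim 0.22
(450, 20, 62) 1.1 [ 1.23  1.16 -1.18  2.37  1.39  0.23 -1.39] 0.2 0.1 wrist [ 348. -196.  347.] elbow [ 171. -477.  554.] lim 0.0
(450, 20, 62) 0.8 [ 1.26  1.23 -1.25  2.47  2.03  0.37 -2.24] 20.4 5.8 wrist [ 311. -178.  343.] elbow [ 159. -493.  518.] lim 0.0
(450, 20, 62) 0.5 [ 1.19  1.2  -1.25  2.47  2.16  0.47 -2.64] 49.7 13.2 wrist [ 322. -158.  353.] elbow [ 189. -477.  536.] lim 0.0
(430, 40, 62) 1.732 [ 0.99  1.15 -0.99  1.98  0.25  0.71  0.19] 0.0 0.0 wrist [ 506. -218.  320.] elbow [ 275. -423.  560.] lim 0.26
(430, 40, 62) 1.4 [ 1.11  1.12 -1.01  2.18  0.29  0.38 -0.05] 0.0 0.0 wrist [ 419. -223.  325.] elbow [ 219. -447.  575.] lim 0.15
(430, 40, 62) 1.1 [ 1.23  1.22 -1.25  2.47  1.77  0.32 -1.8 ] 0.5 0.2 wrist [ 316. -170.  347.] elbow [ 172. -487.  525.] lim 0.0
(430, 40, 62) 0.8 [ 1.25  1.23 -1.25  2.47  1.95  0.35 -2.17] 28.7 8.3 wrist [ 313. -175.  344.] elbow [ 165. -491.  519.] lim 0.0
(430, 40, 62) 0.5 [ 1.17  1.18 -1.25  2.47  2.08  0.44 -2.6 ] 57.9 15.8 wrist [ 326. -152.  358.] elbow [ 197. -470.  546.] lim 0.0
```

```bash
cat >> plan.py <<'E'
def rel(d,r,commit=True,world=False):
    p,R=load(); d=np.array(d,float); 
    if world: d=np.round(R.inv().apply(d)/10,2)
    print('rel dx %.2f dy %.2f dz %.2f'%tuple(d),'r',r)
    p2=p+R.apply(d*10);R2=R*Ro.from_rotvec(r)
    if commit: np.savez('cmd.npz',p=p2,R=R2.as_matrix())
    return p2,R2
E
python3 - <<'E'
from plan import *
print(rel((0,0,100),(0,0,0),world=True)[0])
E
```

```text
rel dx -7.07 dy 0.00 dz -7.07 r (0, 0, 0)
[466.74992188 -40.95512156 113.55021883]
```

>>> send_rows(rows=[{"dx": -1, "dy": 0, "dz": -1, "rx": 0, "ry": 0, "rz": 0, "grip": 20}, {"dx": -3, "dy": 0, "dz": -3, "rx": 0, "ry": 0, "rz": 0, "grip": 20}, {"dx": -5, "dy": 0, "dz": -5, "rx": 0, "ry": 0, "rz": 0, "grip": 20}, {"dx": -6.5, "dy": 0, "dz": -6.5, "rx": 0, "ry": 0, "rz": 0, "grip": 20}, {"dx": -7.07, "dy": 0, "dz": -7.07, "rx": 0, "ry": 0, "rz": 0, "grip": 20}, {"dx": -7.07, "dy": 0, "dz": -7.07, "rx": 0, "ry": 0, "rz": -0.12, "grip": 20}, {"dx": -7.07, "dy": 0, "dz": -7.07, "rx": 0, "ry": 0, "rz": -0.26, "grip": 20}, {"dx": -7.07, "dy": 0, "dz": -7.07, "rx": 0, "ry": 0, "rz": -0.4, "grip": 20}])

```text
time_s: 4.7
tcp_pos: [466.7, -40.9, 113.6]
tcp_rot: [-2.766, 0.706, 2.278]
contact_force: [0.7, -0.5, -1.6]
gripper_width: 53.3
```

>>> send_rows(rows=[{"dx": 0, "dy": 0, "dz": 0, "rx": 0, "ry": 0, "rz": -0.14, "grip": 20}, {"dx": 0, "dy": 0, "dz": 0, "rx": 0, "ry": 0, "rz": -0.28, "grip": 20}, {"dx": 0, "dy": 0, "dz": 0, "rx": 0, "ry": 0, "rz": -0.42, "grip": 20}, {"dx": 0, "dy": 0, "dz": 0, "rx": 0, "ry": 0, "rz": -0.56, "grip": 20}, {"dx": 0, "dy": 0, "dz": 0, "rx": 0, "ry": 0, "rz": -0.7, "grip": 20}, {"dx": 0, "dy": 0, "dz": 0, "rx": 0, "ry": 0, "rz": -0.84, "grip": 20}, {"dx": 0, "dy": 0, "dz": 0, "rx": 0, "ry": 0, "rz": -0.98, "grip": 20}, {"dx": 0, "dy": 0, "dz": 0, "rx": 0, "ry": 0, "rz": -1.12, "grip": 20}])

```text
time_s: 5.5
tcp_pos: [466.5, -41.1, 113.3]
tcp_rot: [-2.357, 0.031, -3.012]
contact_force: [-0.8, -0.4, -2.1]
gripper_width: 53.6
```

```bash
python3 - <<'E'
from plan import *
rel((0,0,0),(0,0,-.4)); p,R=rel((0,0,0),(0,0,-1.12)); print(p,R.as_euler('xyz'))
s=st()
im=capture('scene'); cv2.imwrite('pics/scene3.png',cv2.cvtColor(im,cv2.COLOR_RGB2BGR))
E
```

```text
rel dx 0.00 dy 0.00 dz 0.00 r (0, 0, -0.4)
rel dx 0.00 dy 0.00 dz 0.00 r (0, 0, -1.12)
[466.74992188 -40.95512156 113.55021883] [-2.35724308  0.03605122 -3.01616375]
t 5.5 tcp [466.5 -41.1 113.3] [-2.357  0.031 -3.012] F [-0.8 -0.4 -2.1] w 53.6
q [-0.318  0.761 -0.328  2.13   1.09   1.105  0.147]
```

View pics/scene3.png

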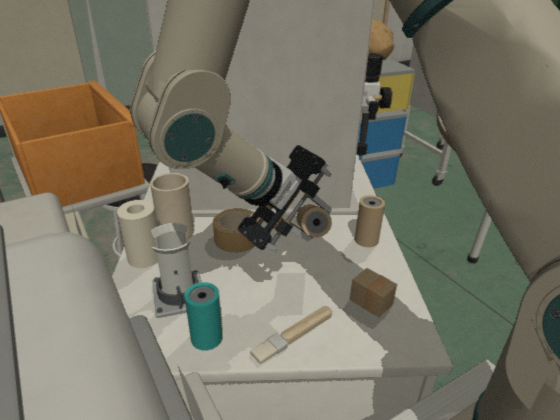

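>>> send_rows(rows=[{"dx": 0, "dy": 0, "dz": 0, "rx": 0, "ry": 0, "rz": -0.14, "grip": 20}, {"dx": 0, "dy": 0, "dz": 0, "rx": 0, "ry": 0, "rz": -0.28, "grip": 20}, {"dx": 0, "dy": 0, "dz": 0, "rx": 0, "ry": 0, "rz": -0.42, "grip": 20}, {"dx": 0, "dy": 0, "dz": 0, "rx": 0, "ry": 0, "rz": -0.56, "grip": 20}, {"dx": 0, "dy": 0, "dz": 0, "rx": 0, "ry": 0, "rz": -0.7, "grip": 20}, {"dx": 0, "dy": 0, "dz": 0, "rx": 0, "ry": 0, "rz": -0.84, "grip": 20}, {"dx": 0, "dy": 0, "dz": 0, "rx": 0, "ry": 0, "rz": -0.98, "grip": 20}, {"dx": 0, "dy": 0, "dz": 0, "rx": 0, "ry": 0, "rz": -1.12, "grip": 20}])

```text
time_s: 6.35
tcp_pos: [466.6, -41.1, 113.4]
tcp_rot: [-2.696, -0.67, -2.065]
contact_force: [-0.5, 0.3, -1.2]
gripper_width: 53.3
```

>>> send_rows(rows=[{"dx": 0, "dy": 0, "dz": 0, "rx": 0, "ry": 0, "rz": -0.13, "grip": 20}, {"dx": 0, "dy": 0, "dz": 0, "rx": 0, "ry": 0, "rz": -0.26, "grip": 20}, {"dx": 0, "dy": 0, "dz": 0, "rx": 0, "ry": 0, "rz": -0.39, "grip": 20}, {"dx": 0, "dy": 0, "dz": 0, "rx": 0, "ry": 0, "rz": -0.502, "grip": 20}, {"dx": 0, "dy": 0, "dz": 0, "rx": 0, "ry": 0, "rz": -0.502, "grip": 20}])

```text
time_s: 6.85
tcp_pos: [466.6, -41.2, 113.3]
tcp_rot: [-3.141, -0.785, -1.411]
contact_force: [0.6, -0.5, -2.0]
gripper_width: 53.4
```

```bash
python3 - <<'E'
from plan import *
rel((0,0,0),(0,0,-1.12)); p,R=rel((0,0,0),(0,0,-.502)); print(p,R.as_euler('xyz'))
s=st()
R=Ro.from_euler('xyz',s['tcp_rot']);G=s['tcp_pos']-19*R.as_matrix()[:,2]; print('G',G)
cc=G+[0,0,-12]
from ov import draw
im=capture('scene'); draw('scene',im,'pics/s4.png',(220,380,150,300),4,[((*cc,),(0,0,1))])
im=capture('top'); draw('top',im,'pics/t4.png',(230,380,180,300),5,[((*cc,),(0,0,1))])
E
```

```text
rel dx 0.00 dy 0.00 dz 0.00 r (0, 0, -1.12)
rel dx 0.00 dy 0.00 dz 0.00 r (0, 0, -0.502)
[466.74992188 -40.95512156 113.55021883] [ 3.14140461 -0.78500048 -1.40899801]
t 6.85 tcp [466.6 -41.2 113.3] [-3.141 -0.785 -1.411] F [ 0.6 -0.5 -2. ] w 53.4
q [-0.164  0.807 -0.564  2.125  1.149  1.263  1.691]
G [464.43753487 -27.97175606 126.69523577]
```

View pics/s4.png

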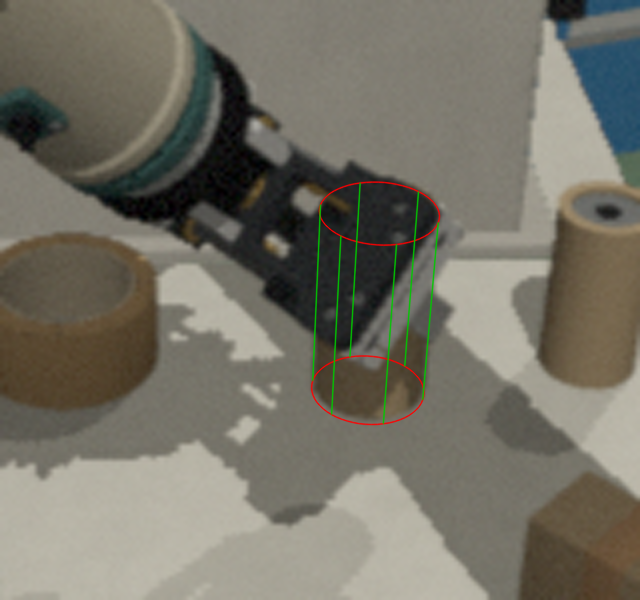

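View pics/t4.png

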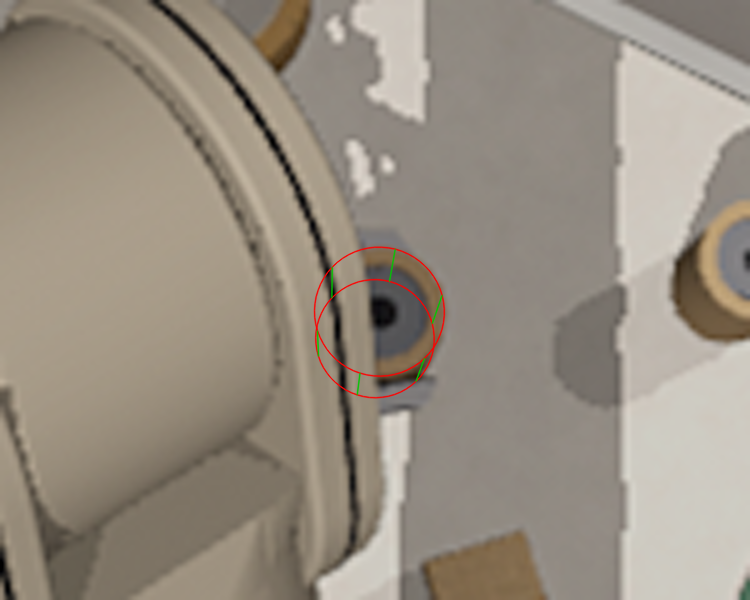

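```bash
python3 - <<'E'
from plan import *
print(rel((0,0,-61),(0,0,0),world=True)[0])
rel((0,0,-1),(0,0,0),world=True,commit=False)
rel((0,0,-6),(0,0,0),world=True,commit=False)
E
```

```text
rel dx -4.31 dy -0.00 dz 4.32 r (0, 0, 0)
[466.74938621 -41.00226576  52.52688086]
rel dx -0.07 dy -0.00 dz 0.07 r (0, 0, 0)
rel dx -0.42 dy -0.00 dz 0.42 r (0, 0, 0)
```

>>> send_rows(rows=[{"dx": -1, "dy": 0, "dz": 1, "rx": 0, "ry": 0, "rz": 0, "grip": 20}, {"dx": -2.3, "dy": 0, "dz": 2.3, "rx": 0, "ry": 0, "rz": 0, "grip": 20}, {"dx": -3.3, "dy": 0, "dz": 3.3, "rx": 0, "ry": 0, "rz": 0, "grip": 20}, {"dx": -4, "dy": 0, "dz": 4, "rx": 0, "ry": 0, "rz": 0, "grip": 20}, {"dx": -4.31, "dy": 0, "dz": 4.32, "rx": 0, "ry": 0, "rz": 0, "grip": 20}, {"dx": -4.31, "dy": 0, "dz": 4.32, "rx": 0, "ry": 0, "rz": 0, "grip": 20}])

```text
time_s: 7.55
tcp_pos: [466.6, -41.1, 51.9]
tcp_rot: [3.14, -0.785, -1.408]
contact_force: [-0.8, 0.3, -2.2]
gripper_width: 53.7
```

>>> send_rows(rows=[{"dx": -0.07, "dy": 0, "dz": 0.07, "rx": 0, "ry": 0, "rz": 0, "grip": 20}, {"dx": -0.14, "dy": 0, "dz": 0.14, "rx": 0, "ry": 0, "rz": 0, "grip": 20}, {"dx": -0.14, "dy": 0, "dz": 0.14, "rx": 0, "ry": 0, "rz": 0, "grip": 20}])

```text
time_s: 7.85
tcp_pos: [467.1, -41.0, 50.9]
tcp_rot: [-3.141, -0.785, -1.41]
contact_force: [-0.8, 0.1, -1.8]
gripper_width: 53.5
```

>>> send_rows(rows=[{"dx": -0.07, "dy": 0, "dz": 0.07, "rx": 0, "ry": 0, "rz": 0, "grip": 20}, {"dx": -0.14, "dy": 0, "dz": 0.14, "rx": 0, "ry": 0, "rz": 0, "grip": 20}, {"dx": -0.14, "dy": 0, "dz": 0.14, "rx": 0, "ry": 0, "rz": 0, "grip": 20}])

```text
time_s: 8.15
tcp_pos: [466.9, -41.1, 48.5]
tcp_rot: [3.142, -0.785, -1.409]
contact_force: [-0.4, -0.3, -1.8]
gripper_width: 53.6
```

>>> send_rows(rows=[{"dx": -0.05, "dy": 0, "dz": 0.05, "rx": 0, "ry": 0, "rz": 0, "grip": 20}, {"dx": -0.05, "dy": 0, "dz": 0.05, "rx": 0, "ry": 0, "rz": 0, "grip": 20}])

```text
time_s: 8.35
tcp_pos: [466.9, -41.1, 47.8]
tcp_rot: [3.141, -0.785, -1.409]
contact_force: [-0.4, 0.3, -1.7]
gripper_width: 53.9
```

>>> send_rows(rows=[{"dx": -0.07, "dy": 0, "dz": 0.07, "rx": 0, "ry": 0, "rz": 0, "grip": 20}, {"dx": -0.07, "dy": 0, "dz": 0.07, "rx": 0, "ry": 0, "rz": 0, "grip": 20}])

```text
time_s: 8.55
tcp_pos: [466.8, -41.1, 46.7]
tcp_rot: [3.141, -0.785, -1.409]
contact_force: [0.2, -0.1, -1.8]
gripper_width: 53.6
```

>>> send_rows(rows=[{"dx": -0.07, "dy": 0, "dz": 0.07, "rx": 0, "ry": 0, "rz": 0, "grip": 20}, {"dx": -0.07, "dy": 0, "dz": 0.07, "rx": 0, "ry": 0, "rz": 0, "grip": 20}])

```text
time_s: 8.75
tcp_pos: [466.9, -41.1, 46.5]
tcp_rot: [-3.141, -0.786, -1.409]
contact_force: [-0.7, 2.2, 4.6]
gripper_width: 53.1
```

```bash
python3 - <<'E'
from plan import *
p,R=rel((-.47,0,.47),(0,0,0)); print(p)
s=st()
R=Ro.from_euler('xyz',s['tcp_rot']);G=s['tcp_pos']-19*R.as_matrix()[:,2]; print('G',G)
cc=np.r_[G[:2],50]
from ov import draw
im=capture('scene'); draw('scene',im,'pics/s5.png',(240,380,190,310),5,[((*cc,),(0,0,1))])
E
```

```text
rel dx -0.47 dy 0.00 dz 0.47 r (0, 0, 0)
[466.74808814 -40.99979927  45.8800777 ]
t 8.75 tcp [466.9 -41.1  46.5] [-3.141 -0.786 -1.409] F [-0.7  2.2  4.6] w 53.1
q [-0.193  0.942 -0.521  2.13   1.249  1.222  1.56 ]
G [464.73601253 -27.82578764  59.96160229]
```

View pics/s5.png

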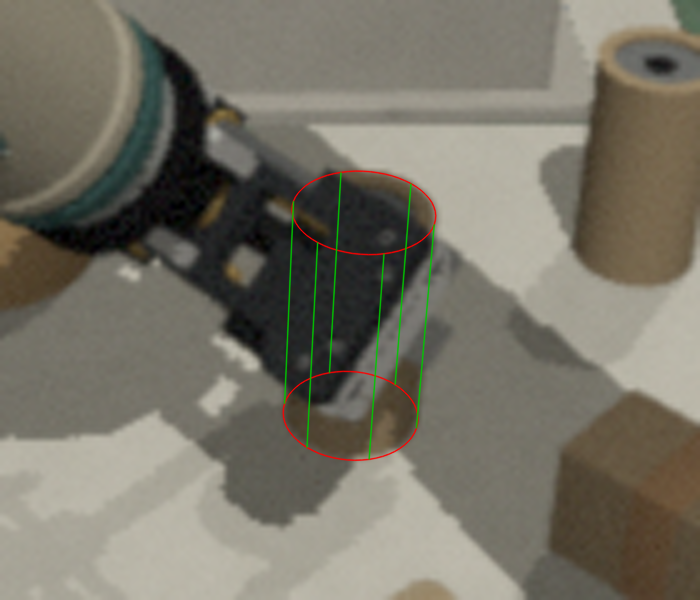

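>>> send_rows(rows=[{"dx": 0, "dy": 0, "dz": 0, "rx": 0, "ry": 0, "rz": 0, "grip": 62}, {"dx": 0, "dy": 0, "dz": 0, "rx": 0, "ry": 0, "rz": 0, "grip": 70}, {"dx": 0, "dy": 0, "dz": 0, "rx": 0, "ry": 0, "rz": 0, "grip": 85}, {"dx": 0, "dy": 0, "dz": 0, "rx": 0, "ry": 0, "rz": 0, "grip": 100}, {"dx": 0, "dy": 0, "dz": 0, "rx": 0, "ry": 0, "rz": 0, "grip": 100}, {"dx": 0, "dy": 0, "dz": 0, "rx": 0, "ry": 0, "rz": 0, "grip": 100}])

```text
time_s: 9.4
tcp_pos: [466.8, -41.1, 45.8]
tcp_rot: [3.141, -0.785, -1.409]
contact_force: [0.9, -0.3, -0.4]
gripper_width: 93.0
```

```bash
python3 - <<'E'
from plan import *
st()
from ov import draw
im=capture('scene'); draw('scene',im,'pics/s6.png',(240,380,190,310),5,[((464.7,-27.8,50),(0,0,1))])
E
```

```text
t 9.4 tcp [466.8 -41.1  45.8] [ 3.141 -0.785 -1.409] F [ 0.9 -0.3 -0.4] w 93.0
q [-0.193  0.943 -0.52   2.13   1.249  1.22   1.56 ]
```

View pics/s6.png

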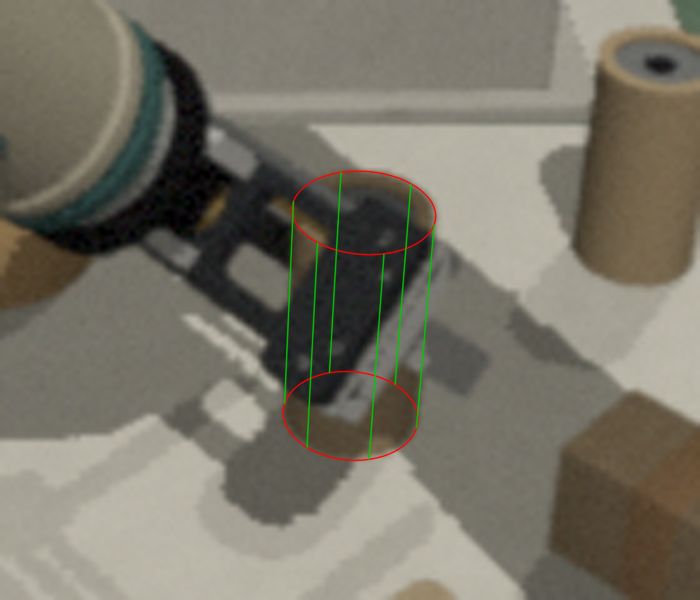

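>>> send_rows(rows=[{"dx": 0, "dy": 0, "dz": -3, "rx": 0, "ry": 0, "rz": 0, "grip": 100}, {"dx": 0, "dy": 0, "dz": -7, "rx": 0, "ry": 0, "rz": 0, "grip": 100}, {"dx": 0, "dy": 0, "dz": -11, "rx": 0, "ry": 0, "rz": 0, "grip": 100}, {"dx": 0, "dy": 0, "dz": -14, "rx": 0, "ry": 0, "rz": 0, "grip": 100}, {"dx": 0, "dy": 0, "dz": -14, "rx": 0, "ry": 0, "rz": 0.14, "grip": 100}, {"dx": 0, "dy": 0, "dz": -14, "rx": 0, "ry": 0, "rz": 0.28, "grip": 100}, {"dx": 0, "dy": 0, "dz": -14, "rx": 0, "ry": 0, "rz": 0.42, "grip": 100}, {"dx": 0, "dy": 0, "dz": -14, "rx": 0, "ry": 0, "rz": 0.56, "grip": 100}])

```text
time_s: 10.25
tcp_pos: [450.9, 56.6, 145.0]
tcp_rot: [-2.65, -0.639, -2.141]
contact_force: [0.6, -0.0, 0.3]
gripper_width: 94.1
```

>>> send_rows(rows=[{"dx": 0, "dy": 0, "dz": 0, "rx": 0, "ry": 0, "rz": 0.14, "grip": 100}, {"dx": 0, "dy": 0, "dz": 0, "rx": 0, "ry": 0, "rz": 0.28, "grip": 100}, {"dx": 0, "dy": 0, "dz": 0, "rx": 0, "ry": 0, "rz": 0.42, "grip": 100}, {"dx": 0, "dy": 0, "dz": 0, "rx": 0, "ry": 0, "rz": 0.56, "grip": 100}, {"dx": 0, "dy": 0, "dz": 0, "rx": 0, "ry": 0, "rz": 0.7, "grip": 100}, {"dx": 0, "dy": 0, "dz": 0, "rx": 0, "ry": 0, "rz": 0.84, "grip": 100}, {"dx": 0, "dy": 0, "dz": 0, "rx": 0, "ry": 0, "rz": 0.98, "grip": 100}, {"dx": 0, "dy": 0, "dz": 0, "rx": 0, "ry": 0, "rz": 1.12, "grip": 100}])

```text
time_s: 11.05
tcp_pos: [450.8, 56.5, 144.9]
tcp_rot: [-2.36, 0.081, -3.062]
contact_force: [0.0, -0.7, 0.2]
gripper_width: 93.9
```

```bash
python3 - <<'E'
from plan import *
rel((0,0,-14),(0,0,.56)); p,R=rel((0,0,0),(0,0,1.12)); print(p,R.as_euler('xyz'))
s=st()
im=capture('top'); cv2.imwrite('pics/top7.png',cv2.cvtColor(im,cv2.COLOR_RGB2BGR))
im=capture('scene'); cv2.imwrite('pics/scene7.png',cv2.cvtColor(im,cv2.COLOR_RGB2BGR))
o=go((464,-27,230),2.897,0)
E
```

```text
rel dx 0.00 dy 0.00 dz -14.00 r (0, 0, 0.56)
rel dx 0.00 dy 0.00 dz 0.00 r (0, 0, 1.12)
[450.83299059  56.66757204 144.91438615] [-2.35956913  0.0769784  -3.05732941]
t 11.05 tcp [450.8  56.5 144.9] [-2.36   0.081 -3.062] F [ 0.  -0.7  0.2] w 93.9
q [-0.519  0.724 -0.298  2.015  0.878  1.195  0.154]
dx -1.26 dy -11.94 dz -0.03 rx -0.762 ry 0.201 rz 0.282  dist 120 ang 48.0
```

View pics/scene7.png

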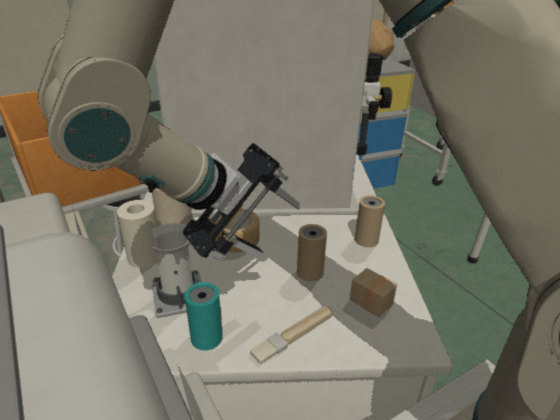

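>>> send_rows(rows=[{"dx": -0.4, "dy": -4, "dz": 0, "rx": -0.12, "ry": 0.03, "rz": 0.045, "grip": 100}, {"dx": -0.8, "dy": -8, "dz": 0, "rx": -0.24, "ry": 0.065, "rz": 0.09, "grip": 100}, {"dx": -1.26, "dy": -11.94, "dz": -0.03, "rx": -0.37, "ry": 0.1, "rz": 0.135, "grip": 100}, {"dx": -1.26, "dy": -11.94, "dz": -0.03, "rx": -0.5, "ry": 0.135, "rz": 0.185, "grip": 100}, {"dx": -1.26, "dy": -11.94, "dz": -0.03, "rx": -0.63, "ry": 0.168, "rz": 0.235, "grip": 100}, {"dx": -1.26, "dy": -11.94, "dz": -0.03, "rx": -0.762, "ry": 0.201, "rz": 0.282, "grip": 100}, {"dx": -1.26, "dy": -11.94, "dz": -0.03, "rx": -0.762, "ry": 0.201, "rz": 0.282, "grip": 100}, {"dx": -1.26, "dy": -11.94, "dz": -0.03, "rx": -0.762, "ry": 0.201, "rz": 0.282, "grip": 100}])

```text
time_s: 11.95
tcp_pos: [463.5, -28.7, 229.8]
tcp_rot: [-3.14, -0.001, 2.895]
contact_force: [0.0, -0.1, -0.0]
gripper_width: 94.0
```

```bash
python3 - <<'E'
from plan import *
s=st(); print(load()[0],load()[1].as_euler('xyz'))
from ov import draw
im=capture('scene'); draw('scene',im,'pics/s8.png',(270,420,180,310),5,[((464.7,-27.8,50),(0,0,1)),((492,-197.4,50),(0,0,1))])
im=capture('top'); cv2.imwrite('pics/top8.png',cv2.cvtColor(im,cv2.COLOR_RGB2BGR))
st()
E
```

```text
t 11.95 tcp [463.5 -28.7 229.8] [-3.140e+00 -1.000e-03  2.895e+00] F [ 0.  -0.1 -0. ] w 94.0
q [ 0.359  0.364 -0.481  1.973  0.221  0.857  1.084]
[463.99889586 -27.02284521 229.98954703] [ 3.14137309e+00 -2.05333324e-04  2.89657620e+00]
t 12.05 tcp [463.7 -25.5 229.8] [-3.141e+00 -1.000e-03  2.901e+00] F [ 0.1 -0.1  0.1] w 93.8
q [ 0.354  0.364 -0.482  1.973  0.22   0.857  1.083]
```

View pics/s8.png

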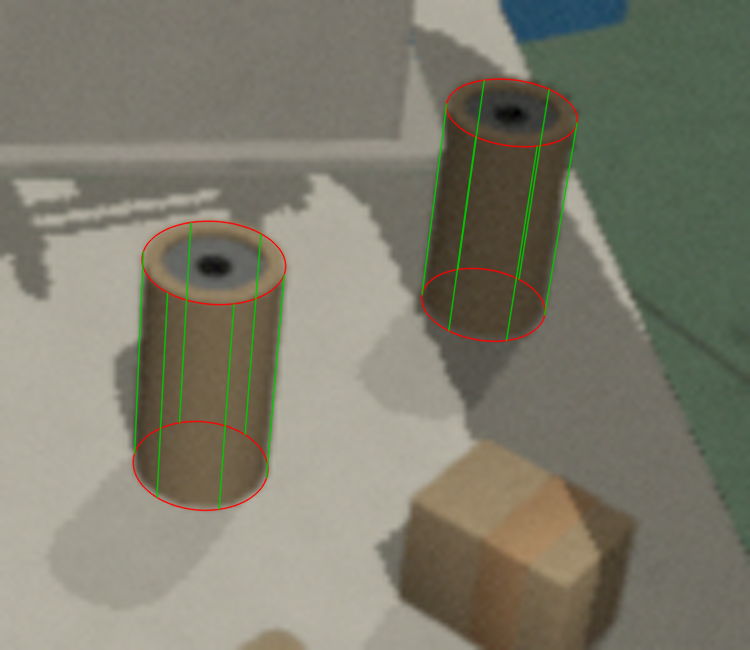

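View pics/top8.png

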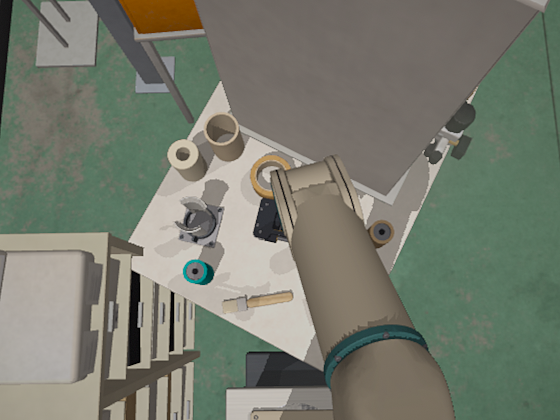

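```bash
python3 - <<'E'
from plan import *
go((464.7,-27.8,47),2.897,0)
E
```

```text
dx -0.09 dy -0.06 dz 18.30 rx 0.000 ry -0.000 rz -0.000  dist 183 ang 0.0
```

>>> send_rows(rows=[{"dx": -0.09, "dy": -0.06, "dz": 4, "rx": 0, "ry": 0, "rz": 0, "grip": 100}, {"dx": -0.09, "dy": -0.06, "dz": 8, "rx": 0, "ry": 0, "rz": 0, "grip": 100}, {"dx": -0.09, "dy": -0.06, "dz": 12, "rx": 0, "ry": 0, "rz": 0, "grip": 100}, {"dx": -0.09, "dy": -0.06, "dz": 15, "rx": 0, "ry": 0, "rz": 0, "grip": 100}, {"dx": -0.09, "dy": -0.06, "dz": 17.5, "rx": 0, "ry": 0, "rz": 0, "grip": 100}, {"dx": -0.09, "dy": -0.06, "dz": 18.3, "rx": 0, "ry": 0, "rz": 0, "grip": 100}, {"dx": -0.09, "dy": -0.06, "dz": 18.3, "rx": 0, "ry": 0, "rz": 0, "grip": 100}, {"dx": -0.09, "dy": -0.06, "dz": 18.3, "rx": 0, "ry": 0, "rz": 0, "grip": 75}])

```text
time_s: 12.85
tcp_pos: [465.5, -26.6, 47.7]
tcp_rot: [3.141, 0.001, 2.899]
contact_force: [0.6, 0.9, -0.1]
gripper_width: 89.4
```

>>> send_rows(rows=[{"dx": 0, "dy": 0, "dz": 0, "rx": 0, "ry": 0, "rz": 0, "grip": 62}, {"dx": 0, "dy": 0, "dz": 0, "rx": 0, "ry": 0, "rz": 0, "grip": 55}, {"dx": 0, "dy": 0, "dz": 0, "rx": 0, "ry": 0, "rz": 0, "grip": 40}, {"dx": 0, "dy": 0, "dz": 0, "rx": 0, "ry": 0, "rz": 0, "grip": 20}, {"dx": 0, "dy": 0, "dz": 0, "rx": 0, "ry": 0, "rz": 0, "grip": 20}])

```text
time_s: 13.35
tcp_pos: [465.1, -28.0, 47.3]
tcp_rot: [3.141, 0.0, 2.896]
contact_force: [-0.7, 1.2, 2.3]
gripper_width: 53.5
```

```bash
python3 - <<'E'
from plan import *
s=st(); print(load()[0])
E
```

```text
t 13.35 tcp [465.1 -28.   47.3] [3.141 0.    2.896] F [-0.7  1.2  2.3] w 53.5
q [ 0.193  0.657 -0.282  2.148  0.46   0.393  0.864]
[464.69976539 -27.77514494  46.98923876]
```

```bash
python3 - <<'E'
from plan import *
go((464.7,-27.8,215),2.897,0)
go((533.8,220,205),2.897,0)
E
```

```text
dx 0.00 dy 0.00 dz -16.80 rx 0.000 ry -0.000 rz -0.000  dist 168 ang 0.0
dx -0.69 dy 25.72 dz 1.00 rx 0.000 ry -0.000 rz -0.000  dist 257 ang 0.0
```

>>> send_rows(rows=[{"dx": 0, "dy": 0, "dz": -1.5, "rx": 0, "ry": 0, "rz": 0, "grip": 20}, {"dx": 0, "dy": 0, "dz": -5, "rx": 0, "ry": 0, "rz": 0, "grip": 20}, {"dx": 0, "dy": 0, "dz": -9, "rx": 0, "ry": 0, "rz": 0, "grip": 20}, {"dx": 0, "dy": 0, "dz": -13, "rx": 0, "ry": 0, "rz": 0, "grip": 20}, {"dx": 0, "dy": 0, "dz": -16, "rx": 0, "ry": 0, "rz": 0, "grip": 20}, {"dx": 0, "dy": 0, "dz": -16.8, "rx": 0, "ry": 0, "rz": 0, "grip": 20}, {"dx": 0, "dy": 0, "dz": -16.8, "rx": 0, "ry": 0, "rz": 0, "grip": 20}])

```text
time_s: 14.05
tcp_pos: [465.2, -28.2, 215.5]
tcp_rot: [3.141, 0.002, 2.896]
contact_force: [-1.1, -0.6, -2.1]
gripper_width: 53.4
```

>>> send_rows(rows=[{"dx": -0.07, "dy": 3, "dz": 0, "rx": 0, "ry": 0, "rz": 0, "grip": 20}, {"dx": -0.2, "dy": 7.5, "dz": 0, "rx": 0, "ry": 0, "rz": 0, "grip": 20}, {"dx": -0.35, "dy": 12.5, "dz": 0.3, "rx": 0, "ry": 0, "rz": 0, "grip": 20}, {"dx": -0.5, "dy": 17.5, "dz": 0.5, "rx": 0, "ry": 0, "rz": 0, "grip": 20}, {"dx": -0.6, "dy": 22, "dz": 0.8, "rx": 0, "ry": 0, "rz": 0, "grip": 20}, {"dx": -0.69, "dy": 25, "dz": 1, "rx": 0, "ry": 0, "rz": 0, "grip": 20}, {"dx": -0.69, "dy": 25.72, "dz": 1, "rx": 0, "ry": 0, "rz": 0, "grip": 20}, {"dx": -0.69, "dy": 25.72, "dz": 1, "rx": 0, "ry": 0, "rz": 0, "grip": 20}])

```text
time_s: 14.85
tcp_pos: [532.6, 220.5, 202.7]
tcp_rot: [-3.14, -0.004, 2.899]
contact_force: [-0.9, 0.2, -2.6]
gripper_width: 53.5
```

```bash
python3 - <<'E'
from plan import *
from m import MAG
s=st(); print(load()[0])
from ov import draw
t=s['tcp_pos']; c=(t[0],t[1],t[2]+3)
im=capture('scene'); draw('scene',im,'pics/s9.png',(110,260,160,300),4,[(c,(0,0,1))],MAG)
cv2.imwrite('pics/scene9.png',cv2.cvtColor(im,cv2.COLOR_RGB2BGR))
im=capture('top'); draw('top',im,'pics/t9.png',(140,270,150,260),5.5,[(c,(0,0,1))],MAG)
st()
E
```

```text
t 14.85 tcp [532.6 220.5 202.7] [-3.14  -0.004  2.899] F [-0.9  0.2 -2.6] w 53.5
q [-0.135  0.563 -0.476  1.718  0.306  0.939  0.596]
[533.80634511 220.02786625 205.04428703]
t 14.95 tcp [533.2 217.7 203.6] [-3.139e+00 -2.000e-03  2.895e+00] F [ 1.7 -0.  -2.8] w 53.7
q [-0.132  0.56  -0.474  1.719  0.306  0.94   0.597]
```

View pics/s9.png

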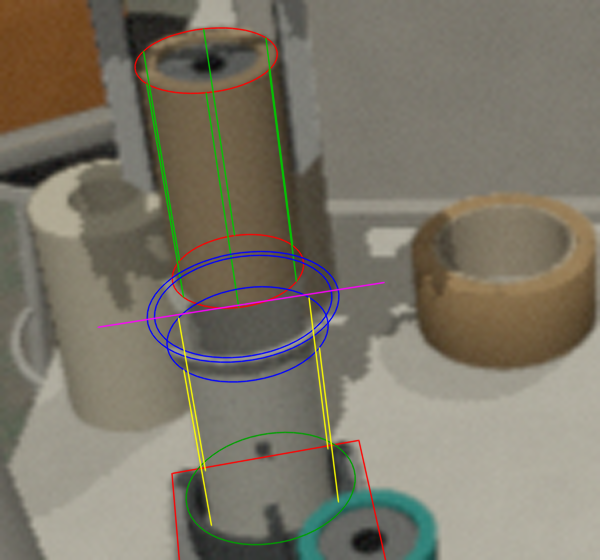

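View pics/t9.png

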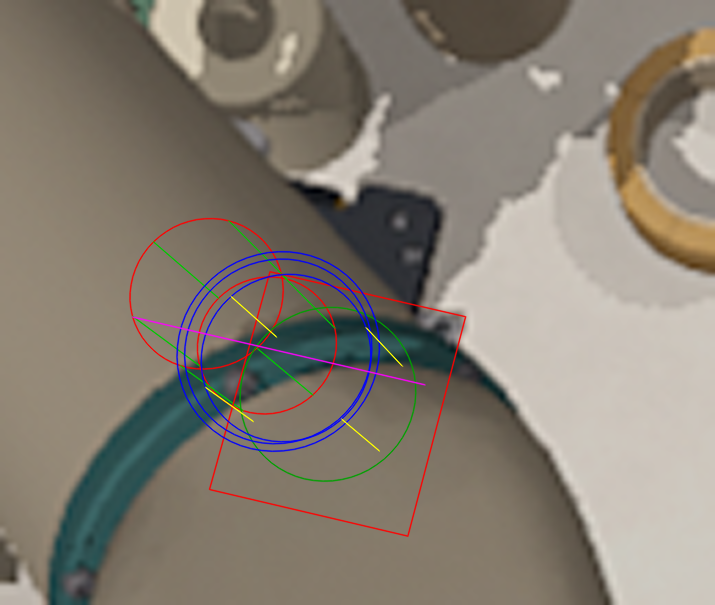

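View pics/scene9.png

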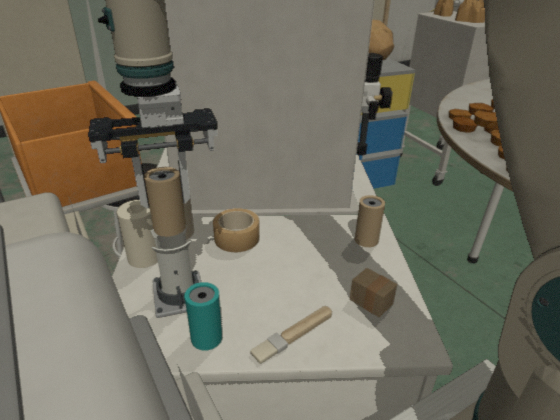

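>>> send_rows(rows=[{"dx": 0, "dy": 0, "dz": 0.6, "rx": 0, "ry": 0, "rz": 0, "grip": 20}, {"dx": 0, "dy": 0, "dz": 1.2, "rx": 0, "ry": 0, "rz": 0, "grip": 20}, {"dx": 0, "dy": 0, "dz": 1.8, "rx": 0, "ry": 0, "rz": 0, "grip": 20}, {"dx": 0, "dy": 0, "dz": 2.4, "rx": 0, "ry": 0, "rz": 0, "grip": 20}, {"dx": 0, "dy": 0, "dz": 2.8, "rx": 0, "ry": 0, "rz": 0, "grip": 20}, {"dx": 0, "dy": 0, "dz": 2.8, "rx": 0, "ry": 0, "rz": 0, "grip": 20}])

```text
time_s: 15.55
tcp_pos: [533.6, 219.6, 176.3]
tcp_rot: [-3.141, -0.001, 2.896]
contact_force: [-0.6, -0.8, -0.5]
gripper_width: 53.7
```

>>> send_rows(rows=[{"dx": 0, "dy": 0, "dz": 0.4, "rx": 0, "ry": 0, "rz": 0, "grip": 20}, {"dx": 0, "dy": 0, "dz": 0.8, "rx": 0, "ry": 0, "rz": 0, "grip": 20}, {"dx": 0, "dy": 0, "dz": 1.2, "rx": 0, "ry": 0, "rz": 0, "grip": 20}, {"dx": 0, "dy": 0, "dz": 1.2, "rx": 0, "ry": 0, "rz": 0, "grip": 20}])

```text
time_s: 15.95
tcp_pos: [533.6, 219.8, 164.4]
tcp_rot: [-3.141, -0.001, 2.896]
contact_force: [0.0, -0.0, -2.0]
gripper_width: 53.6
```

>>> send_rows(rows=[{"dx": 0, "dy": 0, "dz": 0.8, "rx": 0, "ry": 0, "rz": 0, "grip": 20}, {"dx": 0, "dy": 0, "dz": 1.6, "rx": 0, "ry": 0, "rz": 0, "grip": 20}, {"dx": 0, "dy": 0, "dz": 2.4, "rx": 0, "ry": 0, "rz": 0, "grip": 20}, {"dx": 0, "dy": 0, "dz": 3, "rx": 0, "ry": 0, "rz": 0, "grip": 20}, {"dx": 0, "dy": 0, "dz": 3, "rx": 0, "ry": 0, "rz": 0, "grip": 20}])

```text
time_s: 16.45
tcp_pos: [533.3, 219.6, 133.8]
tcp_rot: [-3.14, -0.002, 2.896]
contact_force: [0.1, 1.6, -1.0]
gripper_width: 53.7
```

```bash
python3 - <<'E'
from plan import *
p,R=rel((0,0,7),(0,0,0));print(p)
s=st()
im=capture('scene'); cv2.imwrite('pics/s10.png',cv2.resize(cv2.cvtColor(im,cv2.COLOR_RGB2BGR)[120:320,80:270],None,fx=3,fy=3,interpolation=cv2.INTER_CUBIC))
E
```

```text
rel dx 0.00 dy 0.00 dz 7.00 r (0, 0, 0)
[533.79612929 220.04626336 135.04429019]
t 16.45 tcp [533.3 219.6 133.8] [-3.140e+00 -2.000e-03  2.896e+00] F [ 0.1  1.6 -1. ] w 53.7
q [-0.162  0.645 -0.435  1.789  0.364  0.791  0.545]
```

View pics/s10.png

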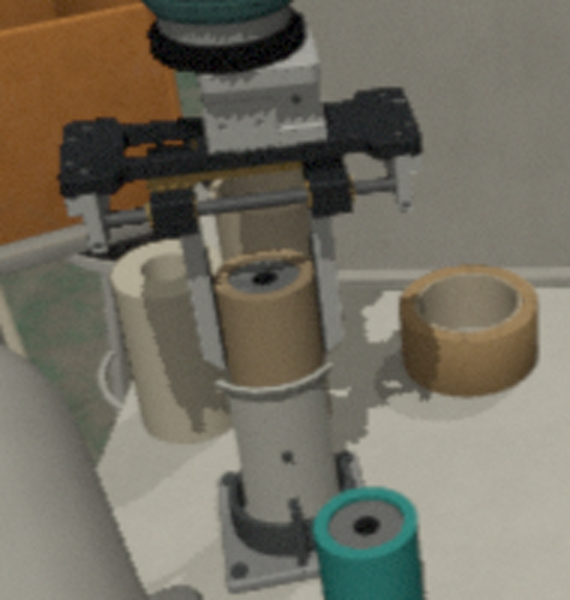

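>>> send_rows(rows=[{"dx": 0, "dy": 0, "dz": 1, "rx": 0, "ry": 0, "rz": 0, "grip": 20}, {"dx": 0, "dy": 0, "dz": 2, "rx": 0, "ry": 0, "rz": 0, "grip": 20}, {"dx": 0, "dy": 0, "dz": 3, "rx": 0, "ry": 0, "rz": 0, "grip": 20}, {"dx": 0, "dy": 0, "dz": 4, "rx": 0, "ry": 0, "rz": 0, "grip": 20}, {"dx": 0, "dy": 0, "dz": 4, "rx": 0, "ry": 0, "rz": 0, "grip": 20}])

```text
time_s: 17.0
tcp_pos: [532.8, 219.4, 93.2]
tcp_rot: [-3.14, -0.003, 2.897]
contact_force: [-0.1, -1.1, -1.8]
gripper_width: 53.7
```

>>> send_rows(rows=[{"dx": 0, "dy": 0, "dz": 1, "rx": 0, "ry": 0, "rz": 0, "grip": 20}, {"dx": 0, "dy": 0, "dz": 2, "rx": 0, "ry": 0, "rz": 0, "grip": 20}, {"dx": 0, "dy": 0, "dz": 2.8, "rx": 0, "ry": 0, "rz": 0, "grip": 20}, {"dx": 0, "dy": 0, "dz": 3.2, "rx": 0, "ry": 0, "rz": 0, "grip": 20}, {"dx": 0, "dy": 0, "dz": 3.2, "rx": 0, "ry": 0, "rz": 0, "grip": 20}])

```text
time_s: 17.5
tcp_pos: [533.5, 219.8, 62.3]
tcp_rot: [-3.141, -0.001, 2.897]
contact_force: [-0.1, 0.1, -0.7]
gripper_width: 53.4
```

>>> send_rows(rows=[{"dx": 0, "dy": 0, "dz": 0.2, "rx": 0, "ry": 0, "rz": 0, "grip": 20}, {"dx": 0, "dy": 0, "dz": 0.4, "rx": 0, "ry": 0, "rz": 0, "grip": 20}, {"dx": 0, "dy": 0, "dz": 0.5, "rx": 0, "ry": 0, "rz": 0, "grip": 20}, {"dx": 0, "dy": 0, "dz": 0.5, "rx": 0, "ry": 0, "rz": 0, "grip": 20}])

```text
time_s: 17.9
tcp_pos: [534.0, 220.0, 58.1]
tcp_rot: [3.141, -0.0, 2.896]
contact_force: [0.2, 0.6, -1.0]
gripper_width: 53.7
```

>>> send_rows(rows=[{"dx": 0, "dy": 0, "dz": 0.1, "rx": 0, "ry": 0, "rz": 0, "grip": 20}, {"dx": 0, "dy": 0, "dz": 0.1, "rx": 0, "ry": 0, "rz": 0, "grip": 20}])

```text
time_s: 18.1
tcp_pos: [534.2, 220.1, 57.4]
tcp_rot: [3.141, 0.0, 2.896]
contact_force: [-0.4, -0.1, 1.5]
gripper_width: 54.0
```

>>> send_rows(rows=[{"dx": 0, "dy": 0, "dz": 0.07, "rx": 0, "ry": 0, "rz": 0, "grip": 20}, {"dx": 0, "dy": 0, "dz": 0.07, "rx": 0, "ry": 0, "rz": 0, "grip": 20}])

```text
time_s: 18.3
tcp_pos: [534.2, 220.1, 57.3]
tcp_rot: [3.141, 0.001, 2.896]
contact_force: [-1.0, -0.2, 7.7]
gripper_width: 53.6
```

>>> send_rows(rows=[{"dx": 0, "dy": 0, "dz": 0, "rx": 0, "ry": 0, "rz": 0, "grip": 62}, {"dx": 0, "dy": 0, "dz": 0, "rx": 0, "ry": 0, "rz": 0, "grip": 75}, {"dx": 0, "dy": 0, "dz": 0, "rx": 0, "ry": 0, "rz": 0, "grip": 80}, {"dx": 0, "dy": 0, "dz": 0, "rx": 0, "ry": 0, "rz": 0, "grip": 80}, {"dx": 0, "dy": 0, "dz": 0, "rx": 0, "ry": 0, "rz": 0, "grip": 80}])

```text
time_s: 18.8
tcp_pos: [533.9, 219.9, 56.2]
tcp_rot: [3.141, -0.0, 2.896]
contact_force: [-0.8, 0.2, 0.3]
gripper_width: 75.0
```

```bash
python3 - <<'E'
from plan import *
p,R=rel((0,0,7.2+.5+.1+.07),(0,0,0));print(p)
s=st()
im=capture('scene'); cv2.imwrite('pics/s11.png',cv2.resize(cv2.cvtColor(im,cv2.COLOR_RGB2BGR)[160:320,80:270],None,fx=3.5,fy=3.5,interpolation=cv2.INTER_CUBIC))
E
```

```text
rel dx 0.00 dy 0.00 dz 7.87 r (0, 0, 0)
[533.7846438  220.06694697  56.34429375]
t 18.8 tcp [533.9 219.9  56.2] [ 3.141 -0.     2.896] F [-0.8  0.2  0.3] w 75.0
q [-0.204  0.752 -0.372  1.84   0.434  0.631  0.485]
```

View pics/s11.png

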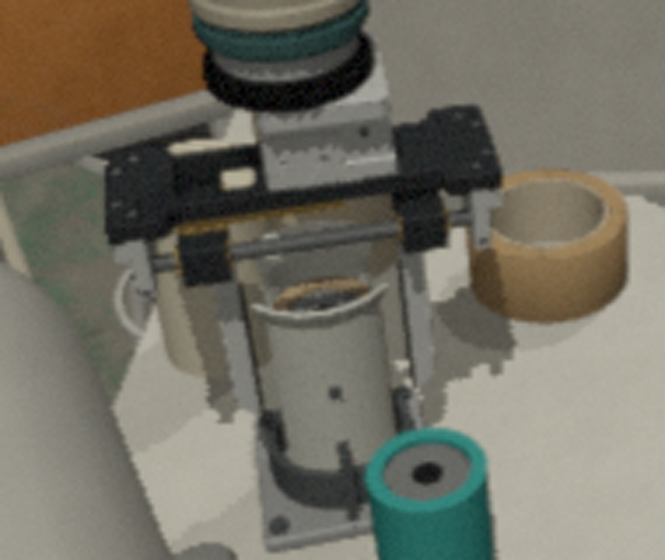

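>>> send_rows(rows=[{"dx": 0, "dy": 0, "dz": -1, "rx": 0, "ry": 0, "rz": 0, "grip": 80}, {"dx": 0, "dy": 0, "dz": -3, "rx": 0, "ry": 0, "rz": 0, "grip": 80}, {"dx": 0, "dy": 0, "dz": -6, "rx": 0, "ry": 0, "rz": 0, "grip": 80}, {"dx": 0, "dy": 0, "dz": -10, "rx": 0, "ry": 0, "rz": 0, "grip": 80}, {"dx": 0, "dy": 0, "dz": -14, "rx": 0, "ry": 0, "rz": 0, "grip": 80}, {"dx": 0, "dy": 0, "dz": -17.5, "rx": 0, "ry": 0, "rz": 0, "grip": 100}, {"dx": 0, "dy": 0, "dz": -17.5, "rx": 0, "ry": 0, "rz": 0, "grip": 100}])

```text
time_s: 19.55
tcp_pos: [536.7, 221.9, 237.2]
tcp_rot: [3.135, 0.008, 2.896]
contact_force: [0.1, 0.5, -0.1]
gripper_width: 88.0
```

```bash
python3 - <<'E'
from plan import *
p,R=rel((0,0,-17.5),(0,0,0));print(p)
s=st()
im=capture('scene'); cv2.imwrite('pics/s12.png',cv2.resize(cv2.cvtColor(im,cv2.COLOR_RGB2BGR)[160:320,80:270],None,fx=3.5,fy=3.5,interpolation=cv2.INTER_CUBIC))
go((505,10,231),2.897,0)
go((492,-197.4,231),2.897,0)
E
```

```text
rel dx 0.00 dy 0.00 dz -17.50 r (0, 0, 0)
[533.81018333 220.0209542  231.34428584]
t 19.55 tcp [536.7 221.9 237.2] [3.135 0.008 2.896] F [ 0.1  0.5 -0.1] w 88.0
q [-0.121  0.525 -0.494  1.679  0.287  1.     0.612]
dx -2.30 dy -21.07 dz 0.03 rx 0.000 ry -0.000 rz -0.000  dist 212 ang 0.0
dx -3.77 dy -20.44 dz -0.01 rx 0.000 ry -0.000 rz -0.000  dist 208 ang 0.0
```

View pics/s12.png

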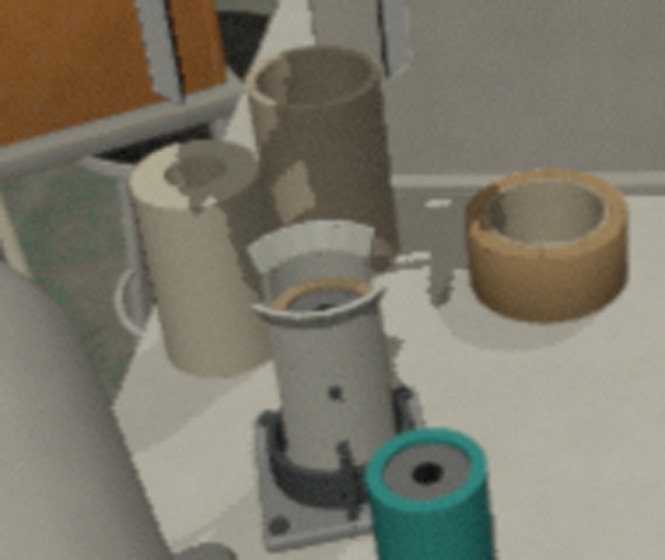

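>>> send_rows(rows=[{"dx": -0.3, "dy": -3, "dz": 0, "rx": 0, "ry": 0, "rz": 0, "grip": 100}, {"dx": -0.8, "dy": -7.5, "dz": 0, "rx": 0, "ry": 0, "rz": 0, "grip": 100}, {"dx": -1.35, "dy": -12.3, "dz": 0, "rx": 0, "ry": 0, "rz": 0, "grip": 100}, {"dx": -1.9, "dy": -17, "dz": 0, "rx": 0, "ry": 0, "rz": 0, "grip": 100}, {"dx": -2.3, "dy": -21.07, "dz": 0.03, "rx": 0, "ry": 0, "rz": 0, "grip": 100}, {"dx": -3.1, "dy": -25.5, "dz": 0.03, "rx": 0, "ry": 0, "rz": 0, "grip": 100}, {"dx": -4, "dy": -30.3, "dz": 0.03, "rx": 0, "ry": 0, "rz": 0, "grip": 100}, {"dx": -4.8, "dy": -35, "dz": 0.03, "rx": 0, "ry": 0, "rz": 0, "grip": 100}])

```text
time_s: 20.4
tcp_pos: [494.2, -133.0, 230.0]
tcp_rot: [3.141, -0.002, 2.897]
contact_force: [1.0, -0.8, -0.1]
gripper_width: 93.5
```

```bash
python3 - <<'E'
from plan import *
R=Rt(2.897,0)
np.savez('cmd.npz',p=np.array([533.81,220.02,231.34])+load()[1].apply([-48,-350,.3]),R=load()[1].as_matrix()); print(load()[0])
s=st()
im=capture('top'); cv2.imwrite('pics/top13.png',cv2.cvtColor(im,cv2.COLOR_RGB2BGR))
go((492,-197.4,231),2.897,0)
E
```

```text
[ 495.4760425  -131.17004565  230.95329614]
t 20.4 tcp [ 494.2 -133.   230. ] [ 3.141e+00 -2.000e-03  2.897e+00] F [ 1.  -0.8 -0.1] w 93.5
q [ 0.544  0.434 -0.477  1.856  0.246  0.912  1.278]
dx -1.27 dy -6.51 dz -0.01 rx 0.000 ry -0.000 rz -0.000  dist 66 ang 0.0
```

View pics/top13.png

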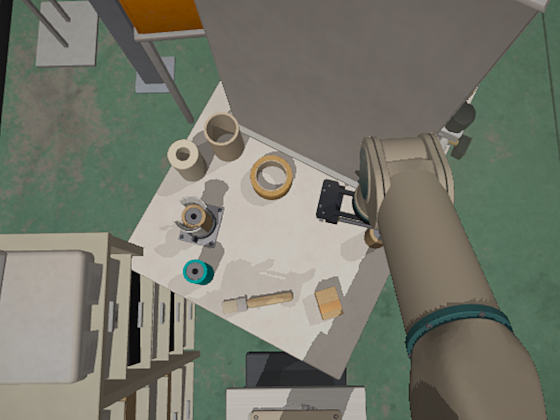

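```bash
python3 - <<'E'
from h import *
n=np.array([.89,-.453]);w=np.array([584.4,-240.7])
for z in(550,620,680):
  for u in((365,140),(405,133),(450,140)): 
    p=ray('top',u,z); print(z,u,np.round(p),'dist to wall',round(n@(w-p[:2])))
print('after move extra', n@np.array([-3.5,-66.2]))
E
```

```text
550 (365, 140) [ 554. -102.  550.] dist to wall 90
550 (405, 133) [ 563. -157.  550.] dist to wall 57
550 (450, 140) [ 551. -217.  550.] dist to wall 40
620 (365, 140) [530. -92. 620.] dist to wall 116
620 (405, 133) [ 538. -140.  620.] dist to wall 87
620 (450, 140) [ 528. -193.  620.] dist to wall 71
680 (365, 140) [510. -83. 680.] dist to wall 138
680 (405, 133) [ 517. -126.  680.] dist to wall 112
680 (450, 140) [ 508. -174.  680.] dist to wall 98
after move extra 26.873600000000003
```

>>> send_rows(rows=[{"dx": -0.4, "dy": -2, "dz": 0, "rx": 0, "ry": 0, "rz": 0, "grip": 100}, {"dx": -0.8, "dy": -4, "dz": 0, "rx": 0, "ry": 0, "rz": 0, "grip": 100}, {"dx": -1.27, "dy": -6, "dz": 0, "rx": 0, "ry": 0, "rz": 0, "grip": 100}, {"dx": -1.27, "dy": -6.51, "dz": 0, "rx": 0, "ry": 0, "rz": 0, "grip": 100}, {"dx": -1.27, "dy": -6.51, "dz": 0, "rx": 0, "ry": 0, "rz": 0, "grip": 100}, {"dx": -1.27, "dy": -6.51, "dz": 0, "rx": 0, "ry": 0, "rz": 0, "grip": 100}])

```text
time_s: 21.05
tcp_pos: [491.9, -196.0, 230.6]
tcp_rot: [3.14, -0.001, 2.898]
contact_force: [0.7, 0.3, 0.3]
gripper_width: 94.2
```

```bash
python3 - <<'E'
from plan import *
s=st(); print(load()[0])
im=capture('scene'); cv2.imwrite('pics/s14.png',cv2.cvtColor(im,cv2.COLOR_RGB2BGR))
go((492,-197.4,47),2.897,0)
E
```

```text
t 21.05 tcp [ 491.9 -196.   230.6] [ 3.140e+00 -1.000e-03  2.898e+00] F [0.7 0.3 0.3] w 94.2
q [ 0.649  0.458 -0.467  1.811  0.249  0.932  1.4  ]
[ 492.005292   -197.40641772  231.03639469]
dx -0.00 dy -0.00 dz 18.40 rx 0.000 ry -0.000 rz -0.000  dist 184 ang 0.0
```

View pics/s14.png

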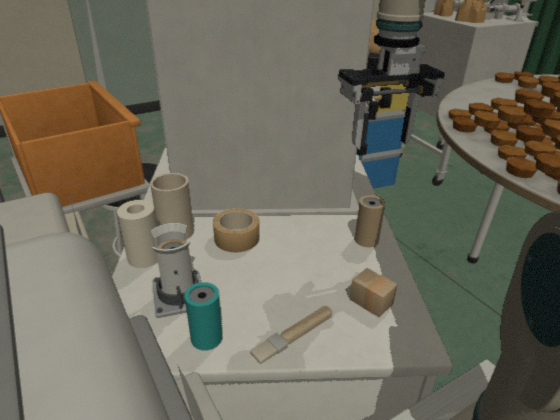

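>>> send_rows(rows=[{"dx": 0, "dy": 0, "dz": 3, "rx": 0, "ry": 0, "rz": 0, "grip": 100}, {"dx": 0, "dy": 0, "dz": 7, "rx": 0, "ry": 0, "rz": 0, "grip": 100}, {"dx": 0, "dy": 0, "dz": 10, "rx": 0, "ry": 0, "rz": 0, "grip": 100}, {"dx": 0, "dy": 0, "dz": 12, "rx": 0, "ry": 0, "rz": 0, "grip": 100}, {"dx": 0, "dy": 0, "dz": 12, "rx": 0, "ry": 0, "rz": 0, "grip": 100}])

```text
time_s: 21.6
tcp_pos: [490.3, -195.5, 108.7]
tcp_rot: [3.14, -0.006, 2.899]
contact_force: [-0.8, -0.1, 0.2]
gripper_width: 93.9
```

```bash
python3 - <<'E'
from plan import *
s=st()
im=capture('scene'); cv2.imwrite('pics/s15.png',cv2.resize(cv2.cvtColor(im,cv2.COLOR_RGB2BGR)[100:280,290:470],None,fx=3.3,fy=3.3,interpolation=cv2.INTER_CUBIC))
E
```

```text
t 21.6 tcp [ 490.3 -195.5  108.7] [ 3.14  -0.006  2.899] F [-0.8 -0.1  0.2] w 93.9
q [ 0.585  0.619 -0.387  1.938  0.364  0.658  1.297]
```

View pics/s15.png

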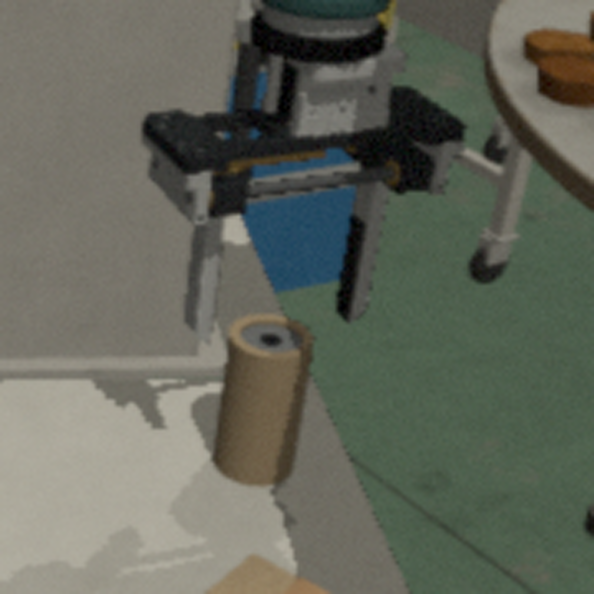

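Fingers straddle the core top (tips at ~(203,335) and (352,315) in the crop, core top ring at (268,338)). Descend and close.

>>> send_rows(rows=[{"dx": 0, "dy": 0, "dz": 2, "rx": 0, "ry": 0, "rz": 0, "grip": 100}, {"dx": 0, "dy": 0, "dz": 4.5, "rx": 0, "ry": 0, "rz": 0, "grip": 100}, {"dx": 0, "dy": 0, "dz": 6, "rx": 0, "ry": 0, "rz": 0, "grip": 100}, {"dx": 0, "dy": 0, "dz": 6.4, "rx": 0, "ry": 0, "rz": 0, "grip": 100}, {"dx": 0, "dy": 0, "dz": 6.4, "rx": 0, "ry": 0, "rz": 0, "grip": 100}, {"dx": 0, "dy": 0, "dz": 6.4, "rx": 0, "ry": 0, "rz": 0, "grip": 80}])

```text
time_s: 22.25
tcp_pos: [493.2, -197.5, 48.3]
tcp_rot: [3.141, 0.002, 2.897]
contact_force: [0.5, 0.8, 1.0]
gripper_width: 88.8
```

>>> send_rows(rows=[{"dx": 0, "dy": 0, "dz": 0, "rx": 0, "ry": 0, "rz": 0, "grip": 68}, {"dx": 0, "dy": 0, "dz": 0, "rx": 0, "ry": 0, "rz": 0, "grip": 62}, {"dx": 0, "dy": 0, "dz": 0, "rx": 0, "ry": 0, "rz": 0, "grip": 56}, {"dx": 0, "dy": 0, "dz": 0, "rx": 0, "ry": 0, "rz": 0, "grip": 45}, {"dx": 0, "dy": 0, "dz": 0, "rx": 0, "ry": 0, "rz": 0, "grip": 20}, {"dx": 0, "dy": 0, "dz": 0, "rx": 0, "ry": 0, "rz": 0, "grip": 20}])

```text
time_s: 22.85
tcp_pos: [492.2, -197.5, 47.1]
tcp_rot: [3.141, 0.0, 2.896]
contact_force: [-0.5, 0.2, 2.3]
gripper_width: 53.6
```

```bash
python3 - <<'E'
from plan import *
s=st(); print(load()[0])
go((492,-197.4,290),2.897,0)
print(go((492,-131,290),2.897,0))
print(go((533.8,220,290),2.897,0))
E
```

```text
t 22.85 tcp [ 492.2 -197.5   47.1] [3.141 0.    2.896] F [-0.5  0.2  2.3] w 53.6
q [ 0.54   0.715 -0.32   1.976  0.431  0.517  1.24 ]
[ 491.978439   -197.35805961   47.03640301]
dx 0.00 dy 0.00 dz -24.30 rx 0.000 ry -0.000 rz -0.000  dist 243 ang 0.0
dx 1.61 dy 6.44 dz 0.01 rx 0.000 ry -0.000 rz -0.000  dist 66 ang 0.0
(array([ 492.01639908, -131.03989934,  289.95383791]), Rotation.from_matrix(array([[-9.70133314e-01,  2.42572322e-01, -1.45940222e-04],
                            [ 2.42572279e-01,  9.70133300e-01,  2.62815857e-04],
                            [ 2.05333322e-04,  2.19565366e-04, -9.99999955e-01]])))
dx 4.46 dy 35.07 dz 0.00 rx 0.000 ry -0.000 rz -0.000  dist 354 ang 0.0
(array([533.81856669, 220.00457271, 290.03999735]), Rotation.from_matrix(array([[-9.70133314e-01,  2.42572322e-01, -1.45940222e-04],
                            [ 2.42572279e-01,  9.70133300e-01,  2.62815857e-04],
                            [ 2.05333322e-04,  2.19565366e-04, -9.99999955e-01]])))
```

```bash
python3 - <<'E'
from plan import *
np.savez('cmd.npz',p=np.array([491.978,-197.358,47.036]),R=load()[1].as_matrix())
go((492,-197.4,222),2.897,0)
p,_=go((492,-131,222),2.897,0);print(p)
p,_=go((520,80,222),2.897,0);print(p)
p,_=go((533.8,220,205),2.897,0);print(p)
E
```

```text
dx 0.00 dy 0.00 dz -17.50 rx 0.000 ry -0.000 rz -0.000  dist 175 ang 0.0
dx 1.61 dy 6.44 dz 0.01 rx 0.000 ry -0.000 rz -0.000  dist 66 ang 0.0
[ 492.00603614 -131.02196826  221.95343797]
dx 2.40 dy 21.15 dz 0.00 rx 0.000 ry -0.000 rz -0.000  dist 213 ang 0.0
[520.02688277  79.98295944 222.00480405]
dx 2.06 dy 13.92 dz 1.70 rx 0.000 ry -0.000 rz -0.000  dist 142 ang 0.0
[533.80572277 220.02697166 205.03959818]
```

>>> send_rows(rows=[{"dx": 0, "dy": 0, "dz": -1.5, "rx": 0, "ry": 0, "rz": 0, "grip": 20}, {"dx": 0, "dy": 0, "dz": -5, "rx": 0, "ry": 0, "rz": 0, "grip": 20}, {"dx": 0, "dy": 0, "dz": -9, "rx": 0, "ry": 0, "rz": 0, "grip": 20}, {"dx": 0, "dy": 0, "dz": -13, "rx": 0, "ry": 0, "rz": 0, "grip": 20}, {"dx": 0, "dy": 0, "dz": -16.5, "rx": 0, "ry": 0, "rz": 0, "grip": 20}, {"dx": 0, "dy": 0, "dz": -17.5, "rx": 0, "ry": 0, "rz": 0, "grip": 20}, {"dx": 0, "dy": 0, "dz": -17.5, "rx": 0, "ry": 0, "rz": 0, "grip": 20}])

```text
time_s: 23.55
tcp_pos: [492.7, -197.8, 223.0]
tcp_rot: [-3.141, 0.002, 2.896]
contact_force: [0.2, 0.2, -1.0]
gripper_width: 53.9
```

>>> send_rows(rows=[{"dx": 0.7, "dy": 3, "dz": 0, "rx": 0, "ry": 0, "rz": 0, "grip": 20}, {"dx": 1.61, "dy": 6.44, "dz": 0, "rx": 0, "ry": 0, "rz": 0, "grip": 20}, {"dx": 2.1, "dy": 11, "dz": 0, "rx": 0, "ry": 0, "rz": 0, "grip": 20}, {"dx": 2.6, "dy": 15.5, "dz": 0, "rx": 0, "ry": 0, "rz": 0, "grip": 20}, {"dx": 3.2, "dy": 20, "dz": 0, "rx": 0, "ry": 0, "rz": 0, "grip": 20}, {"dx": 3.6, "dy": 24.5, "dz": 0, "rx": 0, "ry": 0, "rz": 0, "grip": 20}, {"dx": 4.01, "dy": 27.59, "dz": 0.01, "rx": 0, "ry": 0, "rz": 0, "grip": 20}])

```text
time_s: 24.25
tcp_pos: [518.9, 83.2, 219.8]
tcp_rot: [3.141, -0.004, 2.899]
contact_force: [-0.3, -0.7, -0.7]
gripper_width: 53.4
```

>>> send_rows(rows=[{"dx": 0.6, "dy": 4, "dz": 0, "rx": 0, "ry": 0, "rz": 0, "grip": 20}, {"dx": 1.2, "dy": 8, "dz": 0.3, "rx": 0, "ry": 0, "rz": 0, "grip": 20}, {"dx": 1.8, "dy": 12, "dz": 0.8, "rx": 0, "ry": 0, "rz": 0, "grip": 20}, {"dx": 2.06, "dy": 13.5, "dz": 1.2, "rx": 0, "ry": 0, "rz": 0, "grip": 20}, {"dx": 2.06, "dy": 13.92, "dz": 1.7, "rx": 0, "ry": 0, "rz": 0, "grip": 20}, {"dx": 2.06, "dy": 13.92, "dz": 1.7, "rx": 0, "ry": 0, "rz": 0, "grip": 20}, {"dx": 2.06, "dy": 13.92, "dz": 1.7, "rx": 0, "ry": 0, "rz": 0, "grip": 20}])

```text
time_s: 24.95
tcp_pos: [533.9, 217.3, 204.0]
tcp_rot: [-3.139, -0.001, 2.894]
contact_force: [0.5, 0.0, -0.7]
gripper_width: 53.7
```

```bash
python3 - <<'E'
from plan import *
from m import MAG
s=st(); print(load()[0])
from ov import draw
t=s['tcp_pos']; c=(t[0],t[1],t[2]+3)
im=capture('scene'); draw('scene',im,'pics/s16.png',(110,260,160,300),4,[(c,(0,0,1))],MAG)
st()
E
```

```text
t 24.95 tcp [533.9 217.3 204. ] [-3.139e+00 -1.000e-03  2.894e+00] F [ 0.5  0.  -0.7] w 53.7
q [-0.127  0.561 -0.48   1.718  0.31   0.941  0.593]
[533.80572277 220.02697166 205.03959818]
t 25.0 tcp [534.2 217.5 204.5] [-3.14  -0.     2.894] F [ 0.4 -0.3 -0.7] w 53.6
q [-0.127  0.56  -0.48   1.718  0.31   0.941  0.593]
```

View pics/s16.png

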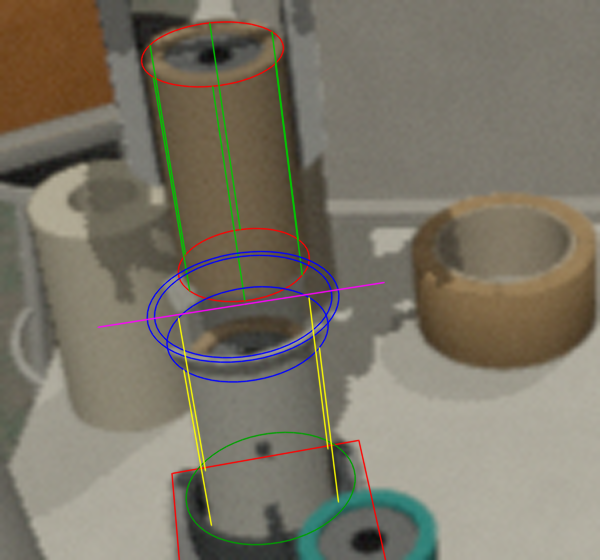

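>>> send_rows(rows=[{"dx": 0, "dy": 0, "dz": 0.3, "rx": 0, "ry": 0, "rz": 0, "grip": 20}, {"dx": 0, "dy": 0, "dz": 0.8, "rx": 0, "ry": 0, "rz": 0, "grip": 20}, {"dx": 0, "dy": 0, "dz": 1.3, "rx": 0, "ry": 0, "rz": 0, "grip": 20}, {"dx": 0, "dy": 0, "dz": 1.8, "rx": 0, "ry": 0, "rz": 0, "grip": 20}, {"dx": 0, "dy": 0, "dz": 2.3, "rx": 0, "ry": 0, "rz": 0, "grip": 20}, {"dx": 0, "dy": 0, "dz": 2.8, "rx": 0, "ry": 0, "rz": 0, "grip": 20}, {"dx": 0, "dy": 0, "dz": 2.8, "rx": 0, "ry": 0, "rz": 0, "grip": 20}])

```text
time_s: 25.7
tcp_pos: [533.5, 219.7, 176.1]
tcp_rot: [-3.141, -0.001, 2.897]
contact_force: [-0.9, 0.3, -1.8]
gripper_width: 53.6
```

>>> send_rows(rows=[{"dx": 0, "dy": 0, "dz": 0.4, "rx": 0, "ry": 0, "rz": 0, "grip": 20}, {"dx": 0, "dy": 0, "dz": 0.8, "rx": 0, "ry": 0, "rz": 0, "grip": 20}, {"dx": 0, "dy": 0, "dz": 1.2, "rx": 0, "ry": 0, "rz": 0, "grip": 20}, {"dx": 0, "dy": 0, "dz": 1.5, "rx": 0, "ry": 0, "rz": 0, "grip": 20}, {"dx": 0, "dy": 0, "dz": 1.5, "rx": 0, "ry": 0, "rz": 0, "grip": 20}])

```text
time_s: 26.2
tcp_pos: [533.7, 219.8, 161.4]
tcp_rot: [-3.141, -0.001, 2.896]
contact_force: [-1.1, -0.4, -0.4]
gripper_width: 53.6
```

>>> send_rows(rows=[{"dx": 0, "dy": 0, "dz": 0.2, "rx": 0, "ry": 0, "rz": 0, "grip": 20}, {"dx": 0, "dy": 0, "dz": 0.35, "rx": 0, "ry": 0, "rz": 0, "grip": 20}, {"dx": 0, "dy": 0, "dz": 0.35, "rx": 0, "ry": 0, "rz": 0, "grip": 20}])

```text
time_s: 26.5
tcp_pos: [533.9, 219.9, 158.3]
tcp_rot: [3.142, -0.0, 2.896]
contact_force: [-0.9, 0.4, -0.1]
gripper_width: 53.4
```

>>> send_rows(rows=[{"dx": 0, "dy": 0, "dz": 0.1, "rx": 0, "ry": 0, "rz": 0, "grip": 20}, {"dx": 0, "dy": 0, "dz": 0.1, "rx": 0, "ry": 0, "rz": 0, "grip": 20}])

```text
time_s: 26.7
tcp_pos: [534.0, 220.0, 157.4]
tcp_rot: [3.141, -0.0, 2.896]
contact_force: [0.1, -0.1, -0.9]
gripper_width: 53.9
```

>>> send_rows(rows=[{"dx": 0, "dy": 0, "dz": 0.08, "rx": 0, "ry": 0, "rz": 0, "grip": 20}, {"dx": 0, "dy": 0, "dz": 0.08, "rx": 0, "ry": 0, "rz": 0, "grip": 20}])

```text
time_s: 26.9
tcp_pos: [534.1, 220.1, 157.1]
tcp_rot: [3.141, 0.0, 2.896]
contact_force: [0.1, 0.4, 3.7]
gripper_width: 53.6
```

>>> send_rows(rows=[{"dx": 0, "dy": 0, "dz": 0.03, "rx": 0, "ry": 0, "rz": 0, "grip": 62}, {"dx": 0, "dy": 0, "dz": 0.03, "rx": 0, "ry": 0, "rz": 0, "grip": 75}, {"dx": 0, "dy": 0, "dz": 0.03, "rx": 0, "ry": 0, "rz": 0, "grip": 90}, {"dx": 0, "dy": 0, "dz": 0.03, "rx": 0, "ry": 0, "rz": 0, "grip": 95}, {"dx": 0, "dy": 0, "dz": 0.03, "rx": 0, "ry": 0, "rz": 0, "grip": 95}])

```text
time_s: 27.4
tcp_pos: [534.0, 220.0, 156.3]
tcp_rot: [3.141, -0.0, 2.896]
contact_force: [0.7, 0.7, 0.6]
gripper_width: 86.4
```

>>> send_rows(rows=[{"dx": 0, "dy": 0, "dz": -1, "rx": 0, "ry": 0, "rz": 0, "grip": 95}, {"dx": 0, "dy": 0, "dz": -3, "rx": 0, "ry": 0, "rz": 0, "grip": 95}, {"dx": 0, "dy": 0, "dz": -6, "rx": 0, "ry": 0, "rz": 0, "grip": 95}, {"dx": 0, "dy": 0, "dz": -10, "rx": 0, "ry": 0, "rz": 0, "grip": 95}, {"dx": 0, "dy": 0, "dz": -13, "rx": 0, "ry": 0, "rz": 0, "grip": 95}, {"dx": 0, "dy": 0, "dz": -15, "rx": 0, "ry": 0, "rz": 0, "grip": 95}, {"dx": 0, "dy": 0, "dz": -15, "rx": 0, "ry": 0, "rz": 0, "grip": 95}])

```text
time_s: 28.1
tcp_pos: [535.5, 221.1, 310.1]
tcp_rot: [3.137, 0.005, 2.896]
contact_force: [-0.2, -0.4, 0.1]
gripper_width: 89.2
```

```bash
python3 - <<'E'
from plan import *
from m import MAG
s=st()
from ov import draw
im=capture('scene'); draw('scene',im,'pics/s17.png',(110,260,160,310),4,[((533.8,220,160),(0,0,1))],MAG)
cv2.imwrite('pics/scene17.png',cv2.cvtColor(im,cv2.COLOR_RGB2BGR))
E
```

```text
t 28.1 tcp [535.5 221.1 310.1] [3.137 0.005 2.896] F [-0.2 -0.4  0.1] w 89.2
q [-0.104  0.461 -0.519  1.571  0.243  1.167  0.654]
```

View pics/s17.png

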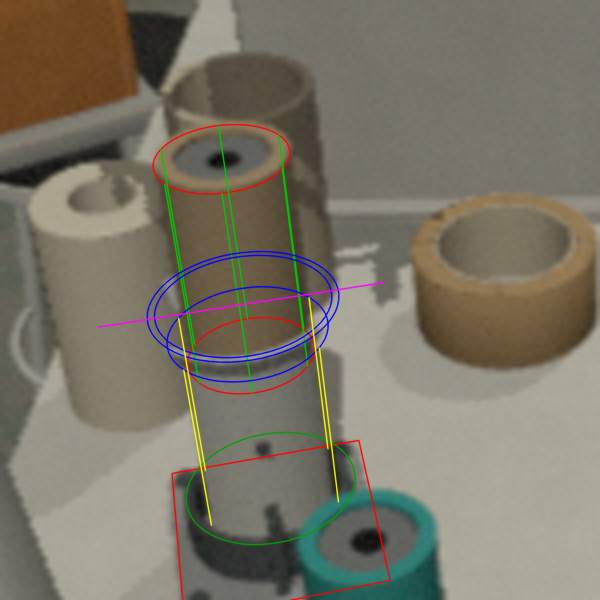

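View pics/scene17.png

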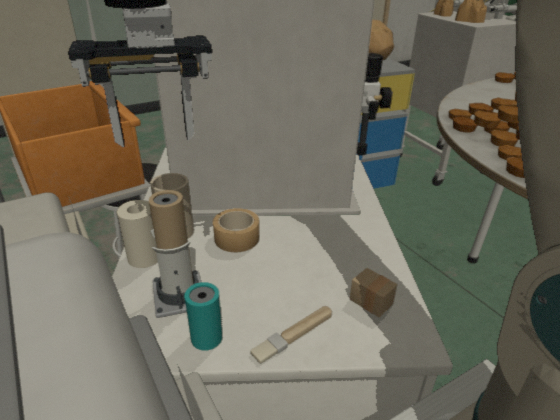

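The second core's top rim matches the model drawn for centre height z = 160 (rim at about (222,158) in the crop). The tape roll at (236,230) hasn't moved, and the gripper is clear. I'm handing in.

>>> send_rows(rows=[{"dx": 0, "dy": 0, "dz": 0, "rx": 0, "ry": 0, "rz": 0, "grip": 95}, {"dx": 0, "dy": 0, "dz": 0, "rx": 0, "ry": 0, "rz": 0, "grip": 95}, {"dx": 0, "dy": 0, "dz": 0, "rx": 0, "ry": 0, "rz": 0, "grip": 95}])

```text
time_s: 28.45
tcp_pos: [533.5, 219.6, 305.2]
tcp_rot: [-3.141, -0.002, 2.896]
contact_force: [1.0, 0.2, -0.4]
gripper_width: 89.3
```

```bash
python3 - <<'E'
from workcell import *
print(hand_in()); 
E
```

```text
the job is handed in; nothing more can be done
None
```

Both cores are in the magazine, one on top of the other, and I handed the job in at 28.5 s.

- **Lying core:** I gripped it at a 45° tilt, lifted it and turned it half round about the tool axis. I then stood it on the bench about 250 mm from the magazine and let go. After that I took it again from above and lowered it down the tube until it touched the floor, at about 8 N.
- **Standing core:** I took it from above and lowered it onto the first core. Contact came at about 4 N, at the height expected for end-to-end seating, and I released it there.

**Last checks:** In the final picture the upper core's rim matches the model for full seating (centre at z = 160 mm) and the core is upright. The tape roll and the other objects look unmoved, and the gripper is clear at z ≈ 305 mm. Contact readings taken after each move stayed below 8 N, and none of the checks failed or disagreed. The final picture came from the scene camera only; I did not check the top camera again after the second core went in.

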